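# Load a stepped shaft into a vee fixture, up to its end stop, and clamp it

## Task

Set up the stepped shaft for marking out its cross hole: take it, the one with the thinner nose, from the wooden rack and lower it gently into the two vee blocks with its nose towards the end stop. Slide it along the vees until the nose bears lightly on the sprung button of the stop, leave it lying there free, seated in both vees, and then push the handle of the clamp down until it locks over centre and holds the shaft. Do not force the shaft into the vees or push hard enough to shift the stop's setting, and leave the other shaft and the tools on the bench where they are.

Things in the scene. Friction and masses are not known exactly. Their poses are not given: they have to be found in the camera images.
- shaft: Stepped aluminium shaft, 0.22 kg (+-15 %), lying level in one of the rack's two places: 24 mm thick and 148 mm long, then a nose 12 mm thick and 20 mm long on one end. Origin on the axis at the middle of the 24 mm part; x runs along the shaft towards the nose (it may have rolled about x, so y and z mean nothing). Grip it across the 24 mm near the origin.
- shaft_nose (a point): Centre of the flat end face of the stepped shaft's nose, on the axis, 94 mm from the shaft's origin.
- plain_shaft: The other shaft in the rack, 24 mm thick over its whole 168 mm, no nose; origin on its axis. It stays where it is.
- shaft_rack: Fixed wooden rack: base board 128 x 160 x 8 mm, origin under its centre, and two cheeks 46 mm high, 14 mm thick, mid-planes at x = -48 and +48 mm, with vee notches. The shafts lie along x (the nose to +x) with their axes 46 mm above the bench at y = +42 and -42 mm. Between the cheeks 82 mm are free for fingers, down to the board.
- vee_fixture: The fixture, screwed down. Origin on the bench under the middle between its two vee blocks; x along the vees towards the end stop, y towards the clamp. Base plate 12 mm thick: x -84 to 152, y -39 to 39 mm, and out to y = 178 mm for x -32 to 32. A 24 mm shaft seated in both vees has its axis along x at y = 0, 48 mm above the bench.
- vee_near: Vee block away from the stop, x -57 to -39 mm of the fixture, 54 mm wide, top 50 mm above the bench, 90 degree vee 38 mm wide at the top. Origin and axes are the fixture's. Between the blocks 78 mm along x are free for fingers, down to the plate. The shaft finds the middle by itself; more than 25 N on a block is forcing it.
- vee_far: The same vee block on the stop's side, x 39 to 57 mm of the fixture. Origin and axes are the fixture's. With the shaft's origin at x = -16 mm of the fixture both vees carry its 24 mm part and the nose is 10 to 28 mm short of the stop's button.
- end_stop: End stop: a post at x = 132 mm with a level rod on the seated shaft's axis; the rod's black button, 16 mm across, faces the nose. Origin and axes are the fixture's. How far the rod stands out differs from job to job and is not reported: button face at x = 88 to 106 mm. The button gives up to 5 mm, 2 N per mm, damped; the rod is only held by a thumbscrew.
- stop_post (a point): Centre of the stop's post, on the rod's axis, 48 mm above the bench. The rod shifts at about 20 N, so keep a push on the button below 15 N. A light push (2 to 8 N on the button) leaves it bearing on the nose after the shaft is let go; sliding the shaft along the ground, oiled vees takes about 1 to 3 N.
- clamp_arm: Clamp arm, upright (open) at the start. Origin on its pivot: x = 0, y = 92 mm of the fixture, 72 mm above the bench. A bar 10 mm wide reaching 98 mm from the pivot, with a sprung 16 mm rubber tip 92 mm out. Closed it lies level and the tip presses on top of the shaft at x = 0 with about 6 N. Open, all of it stays beyond y = 70 mm, up to 175 mm high.
- clamp_handle (a joint): Angle of the clamp's handle, rad: 0 = level, home, locked; 1.05 = open (start). Pivot along the fixture's x at x = 0, y = 143 mm, 74 mm above the bench; at angle q the handle points along (y, z) = (cos q, sin q), away from the shaft. Its black grip is 17 mm thick, 30 to 90 mm from the pivot. Push it outwards and down.
- handle_tip (a point): Point on the grip's centre line, 82 mm from the handle's pivot. The handle moves easily until the rubber tip meets the shaft at 0.25 rad, then takes up to about 6 N at the grip; past 0.05 rad it snaps home and stays. Let go earlier it springs back.
- amber_tape: Roll of amber tape, 48 mm across, 19 mm high, lying flat, origin under its middle; leave it alone.
- jar_paste: White jar, 58 mm across, 72 mm high, origin under its middle; leave it alone.
- eraser: Blue and white eraser, 42 x 47 x 12 mm, origin under its middle; leave it alone.
- screwdriver_red: Screwdriver, 167 mm long, 17 mm thick, origin under its middle; leave it alone.
There are look-alikes about, which are no part of the job. What is shaped like the shaft but orange is not meant.

How it is judged (in metres and radians):
On the way:
1. with the clamp still open and the shaft let go, the stepped shaft lies centred in both vees with its nose bearing on the stop's button (contact force between shaft and vee_near above 0.3 N and contact force between shaft and vee_far above 0.3 N and y of shaft in the frame of vee_fixture between -0.002 and 0.002 m and z of shaft in the frame of vee_fixture between 0.046 and 0.05 m and angle between the x axis of shaft and the x axis of vee_fixture, either way round below 0.03 rad and x of shaft_nose in the frame of vee_fixture above 0.08 m and contact force between shaft and end_stop above 0.2 N and value of joint clamp_handle above 0.6 rad and contact force between the fingers and shaft below 0.1 N), for 0.3 s.
At the end, for the whole second after the job is handed in: The stepped shaft rests in both vees (over 0.3 N on each), within 2 mm and 0.03 rad of the seated place, its nose bearing on the stop's button (over 0.2 N); the clamp handle is locked home (under 0.05 rad) and the rubber tip presses on the shaft (over 3 N) (contact force between shaft and vee_near above 0.3 N and contact force between shaft and vee_far above 0.3 N and y of shaft in the frame of vee_fixture between -0.002 and 0.002 m and z of shaft in the frame of vee_fixture between 0.046 and 0.05 m and angle between the x axis of shaft and the x axis of vee_fixture, either way round below 0.03 rad and x of shaft_nose in the frame of vee_fixture above 0.08 m and contact force between shaft and end_stop above 0.2 N and value of joint clamp_handle below 0.05 rad and contact force between shaft and clamp_arm above 3 N and linear speed of shaft below 0.01 m/s); the robot touches nothing.
It fails at once if the shaft pushes on the end stop with more than 15 N (contact force between shaft and end_stop above 15 N).
It fails at once if the shaft is forced or dropped into a vee block (more than 25 N on one of them) (contact force between shaft and vee_near above 25 N or contact force between shaft and vee_far above 25 N).
It fails at once if the plain shaft or one of the tools on the bench is moved by more than 25 mm (distance of any of plain_shaft, amber_tape, eraser, jar_paste, screwdriver_red from where it was at the start of the episode above 0.025 m).
It also fails if it takes over 72 s, if anything falls off the work surface, if the arm or the gripper's body presses on something with over 40 N, if the wrist force passes 120 N, or if a joint passes its speed limit or range.

## Robot

A 6-joint arm with a two-finger parallel gripper is mounted at the origin on a cart in front of the work surface, level with it; the furniture and walls round the work are solid. World frame = base frame: x ahead of the robot, y to its left, z up, the work surface at z = 0. Lengths are in mm, angles in rad, forces in N, time in s.
With the tool pointing down it reaches from about 350 to 875 mm from the base axis. Payload 4.2 kg.
Tool frame: the origin (TCP) lies midway between the tips of the shut fingers; the grasp point (between the pads) lies 19 mm behind it; z points along the fingers, y is the direction in which the jaws open and shut (so a half turn about z gives the same grasp; the last joint's range is limited). The gripper opens to 85 mm and grips with 20 to 120 N. Pads are 22 mm wide; open, the fingers measure 114 mm over their backs; the gripper's body (76 mm by 85 mm) begins 54 mm behind the grasp point. The pads swing forward as they close: fully open they stand 13 mm farther back than shut.
Start: joints at [-0.876, 0.385, 0.008, 0, -1.194, -0.259], TCP at [263.847, -566.554, 210.812] pointing down, gripper open.
Joint ranges: [-3.14, 3.14], [-1.21, 2.06], [-1.07, 1.41], [-3.16, 2.05], [-2.99, -0.16], [-3.1, 3.1]. Speed limits (rad/s): [2.79, 2.79, 3.14, 3.14, 3.14, 3.14].

## Interface

Orientations are given as a unit quaternion [x, y, z, w].
In Python, from bench import read_state, get_image, job_done, search_frame, regions_of gives the robot as it stands.
- The arm moves only by the tool servo_tool, never from a script. Its arguments are lists of equal length, an entry for each row: "turn": the turn, a rotation vector about the world's x, y, z in rad, a list of three; "dp": the shift along the world's x, y, z in m, a list of three; "fingers": the finger opening in m, from 0 to 0.0854. In form: {"turn": [[rx, ry, rz], ...], "dp": [[tx, ty, tz], ...], "fingers": [fingers, ...]}. A call has exactly 5 rows; each row shifts and turns the pose as measured when the row begins; what a row does not reach is not made up. A row lasts 1/8 s, in which the tool goes at most 62.5 mm and 10.7 degrees, less where a joint would pass 70% of its speed; a pose out of reach is approached as far as the arm can. A call is refused whole if a number of a shift passes 0.0625 or a number of a turn 0.188, either way. A call with a gripper value outside its range is refused whole. The fingers move at their own pace and stop on an object; the grip force is fixed at half the most. Time passes only in rows, so rows that do not move let the fingers close, or fill a call up. It gives the time, the measured TCP pose, the force and the opening at its end, in the units of the state.
- read_state(): the state, without advancing time (a new reading comes with each control period).
- get_image(name): name is "scene" or "top"; returns a dict with "img" (384x512x3 uint8, red, green, blue), "vfov" (degrees; the focal length in pixels is half the picture's height over the tangent of half this angle, whatever the lens; pixels are square), "cx", "cy" (the principal point, pixels), "k1" (the pictures are not rectified: a ray, as slopes to the right and down, at radius r is drawn at 1 + k1 r^2 times it, then the intrinsics apply), "world_from_camera" (4x4, takes a point from camera to world coordinates). Camera axes: x right, y down, z forward; pixel columns grow to the right and rows downward; lengths in mm; the calibration is good to about 2 mm. A picture is of the moment at which its call begins. There is no depth.
- job_done(): hands the job in, once; it reports no verdict.
Trained networks look in the newest picture that a camera, given by its name, has taken for a name from the list of things; names that differ only in an ending like _2 or _b are one class to them, and where a whole thing is asked for, a point or a joint stands for the part that bears it (a point fixed in the world has none). Each returns a list of dicts, best first, with "score" (0 to 1); they miss things now and then, are a little off and sometimes report something else, mostly with a low value. They report only what shows in the picture. A call takes as long as a camera call. They do not tell look-alikes from the thing itself.
- search_frame(query, camera): "box" ([left, top, width, height] in pixels, round what is visible of it).
- regions_of(query, camera): "region" (384x512 bool, what is visible of it) and "box" ([left, top, width, height] in pixels, round what is visible of it).
The state is a dict: "clock": time; "joints": joint angles; "joint_vel": joint speeds; "joint_efforts": joint torques, N m; "position": TCP position; "ee_rot": TCP orientation; "contact_force": force on the tool from outside, world axes, zero at the start; "wrist_torque": the same for the moment, N m; "gripper_width": finger opening in mm.
Only numpy, scipy, OpenCV 4.12 (cv2) and the standard library are available. Lean on these libraries where they do the work, as an engineer would, in place of code of your own. Each camera call takes 0.05 s, during which the arm holds its last target. There are 200 camera calls.

## Working session

There is one attempt and no reset: what is moved stays moved. The work goes in short steps, Python scripts to look and compute and a tool call to move; the robot and the scene stay as the last step left them, time stands still between calls to the robot, and variables do not carry over. Pictures are saved under pics/ and viewed, about 8 in all and at most 12, crops included, and the job is handed in when it is done.

Besides the shell and the picture viewer there is one more tool, called after ">>>" as name(argument=value, ...) on one line, values as JSON. servo_tool: Moves the arm, as the interface text tells. Its arguments: {"type":"object","properties":{"turn":{"type":"array","items":{"type":"array","items":{"type":"number"}}},"dp":{"type":"array","items":{"type":"array","items":{"type":"number"}}},"fingers":{"type":"array","items":{"type":"number"}}},"required":["turn","dp","fingers"]}

```bash
mkdir -p pics; cat > h.py <<'E'
import numpy as np, cv2
from bench import read_state, get_image, job_done, search_frame, regions_of
def K(d):
    f=d["img"].shape[0]/2/np.tan(np.radians(d["vfov"])/2)
    return np.array([[f,0,d["cx"]],[0,f,d["cy"]],[0,0,1.]])
def dist(d): return np.array([d["k1"],0,0,0,0.])
def proj(d,P):
    T=np.linalg.inv(np.array(d["world_from_camera"]))
    return cv2.projectPoints(np.atleast_2d(P).astype(float),cv2.Rodrigues(T[:3,:3])[0],T[:3,3],K(d),dist(d))[0].reshape(-1,2)
def back(d,uv,z):
    uv=np.array(uv,float).reshape(-1,1,2); n=cv2.undistortPoints(uv,K(d),dist(d)).reshape(-1,2)
    T=np.array(d["world_from_camera"]); r=np.c_[n,np.ones(len(n))]@T[:3,:3].T
    return T[:3,3]+r*((z-T[2,3])/r[:,2])[:,None]
def save(name,img,s=1):
    cv2.imwrite("pics/"+name,cv2.resize(cv2.cvtColor(np.ascontiguousarray(img),cv2.COLOR_RGB2BGR),None,fx=s,fy=s,interpolation=cv2.INTER_CUBIC))
E
python3 - <<'E'
from h import *
s=read_state();print({k:np.round(v,3).tolist() for k,v in s.items()})
for c in("top","scene"):
    d=get_image(c);save(c+"0.png",d["img"],1.5);print(c,d["vfov"],d["cx"],d["cy"],d["k1"],np.round(d["world_from_camera"],3).tolist())
    for q in("shaft","plain_shaft","shaft_rack","vee_fixture","vee_near","end_stop","clamp_arm","clamp_handle","amber_tape","jar_paste","eraser","screwdriver_red"):
        print(q,[(round(r["score"],2),np.round(r["box"]).tolist()) for r in search_frame(q,c)[:3]])
E
```

```text
{'clock': 0.0, 'joints': [-0.876, 0.386, 0.007, -0.001, -1.194, -0.259], 'joint_vel': [-0.001, -0.0, -0.0, -0.002, -0.001, 0.0], 'joint_efforts': [-0.0, -39.229, 18.84, 4.186, -0.005, -0.0], 'position': [263.575, -566.012, 209.725], 'ee_rot': [-0.216, 0.976, 0.001, -0.0], 'contact_force': [0.801, -0.005, -0.398], 'wrist_torque': [-0.024, 0.015, -0.027], 'gripper_width': 85.546}
top 57.950747736048285 256.5597060702171 192.78559373586225 -0.04669183857565055 [[0.027, -0.98, 0.195, 264.812], [-1.0, -0.028, -0.003, -151.427], [0.008, -0.195, -0.981, 1329.269], [0.0, 0.0, 0.0, 1.0]]
shaft [(0.71, [196.0, 201.0, 18.0, 6.0]), (0.69, [263.0, 184.0, 7.0, 42.0])]
plain_shaft [(0.62, [284.0, 181.0, 8.0, 46.0])]
shaft_rack [(0.6, [253.0, 188.0, 49.0, 40.0]), (0.19, [262.0, 181.0, 8.0, 44.0])]
vee_fixture [(0.75, [153.0, 149.0, 76.0, 68.0])]
vee_near [(0.38, [197.0, 199.0, 20.0, 6.0])]
end_stop []
clamp_arm []
clamp_handle [(0.46, [148.0, 174.0, 31.0, 11.0])]
amber_tape [(0.52, [157.0, 225.0, 10.0, 16.0]), (0.28, [206.0, 179.0, 11.0, 6.0])]
jar_paste [(0.77, [244.0, 137.0, 19.0, 25.0])]
eraser [
[... 341 characters left out ...]
8, [348.0, 266.0, 52.0, 23.0]), (0.57, [246.0, 193.0, 32.0, 27.0])]
plain_shaft [(0.62, [264.0, 200.0, 29.0, 23.0])]
shaft_rack [(0.94, [241.0, 199.0, 56.0, 37.0]), (0.45, [188.0, 152.0, 11.0, 15.0]), (0.29, [202.0, 151.0, 6.0, 23.0])]
vee_fixture [(0.58, [189.0, 150.0, 65.0, 59.0])]
vee_near [(0.69, [204.0, 189.0, 15.0, 11.0]), (0.58, [240.0, 174.0, 8.0, 11.0])]
end_stop [(0.57, [235.0, 171.0, 14.0, 17.0])]
clamp_arm [(0.58, [199.0, 152.0, 11.0, 27.0])]
clamp_handle [(0.62, [191.0, 150.0, 9.0, 22.0]), (0.37, [247.0, 196.0, 24.0, 20.0])]
amber_tape [(0.66, [242.0, 194.0, 29.0, 22.0])]
jar_paste [(0.83, [268.0, 177.0, 16.0, 19.0])]
eraser []
screwdriver_red [(0.5, [273.0, 194.0, 20.0, 13.0])]
```

View pics/top0.png

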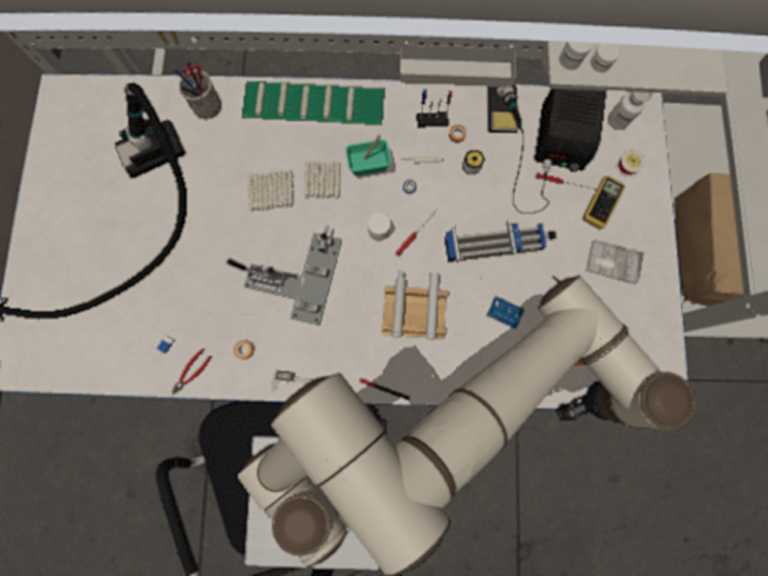

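```bash
python3 - <<'E'
from h import *
d=get_image("top");save("topc.png",d["img"][130:250,145:305],5)
d=get_image("scene");save("scc.png",d["img"][140:250,180:310],6)
E
```

```text
(no output)
```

View pics/topc.png

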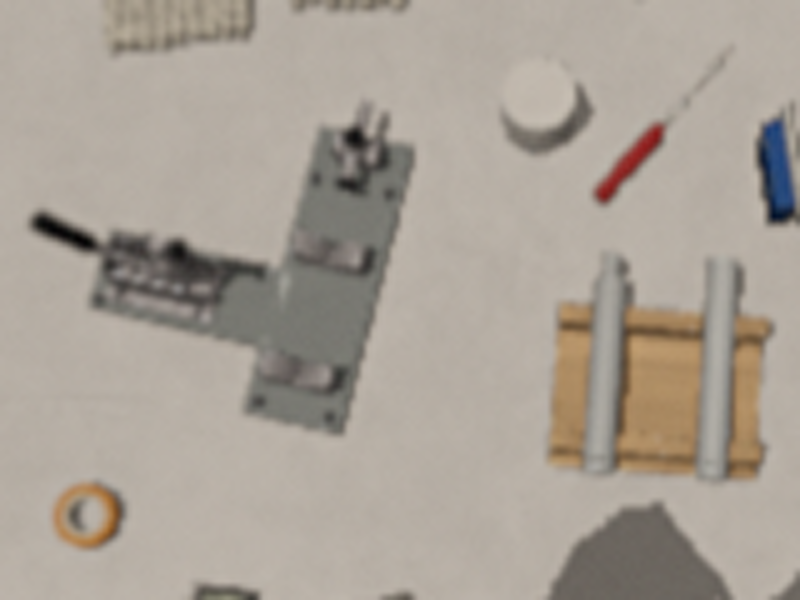

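View pics/scc.png

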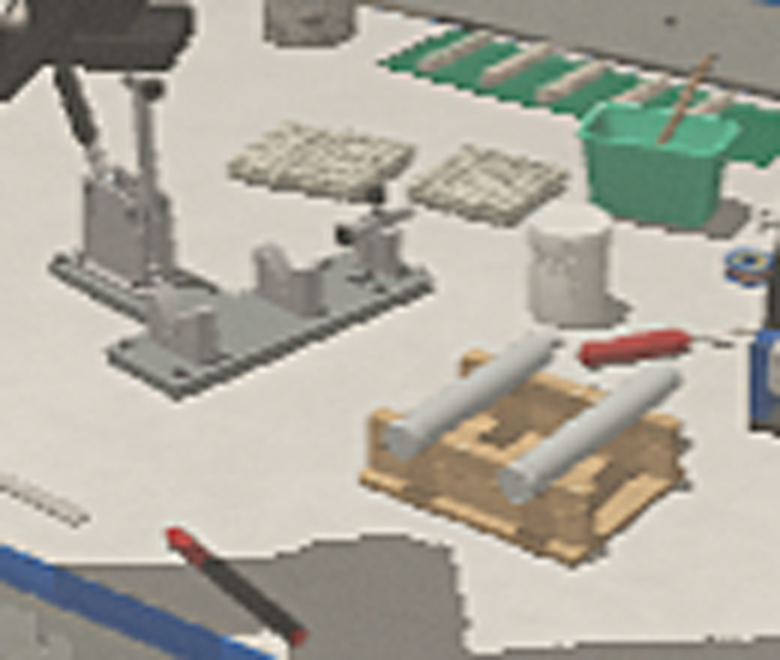

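The top crop shows two grey shafts in the rack. The left one, at full px about (265,204), steps down to a thinner nose at its upper end (267,182). The right one, at (289,204), has uniform thickness and so is the plain shaft. The left one is therefore the shaft to take. The fixture's stop is up and to the right of its vees, and its clamp is open to the left. Next I fit the poses from picked points in both views.

```bash
cat > fit.py <<'E'
from h import *
from scipy.optimize import least_squares
dt,ds=get_image("top"),get_image("scene")
T=lambda u,v:(145+(u+.5)/5-.5,130+(v+.5)/5-.5); S=lambda u,v:(180+(u+.5)/6-.5,140+(v+.5)/6-.5)
def W(p,P):
    c,s=np.cos(p[2]),np.sin(p[2]);P=np.array(P,float)
    return P@np.array([[c,s,0],[-s,c,0],[0,0,1]])+[p[0],p[1],0]
def fit(name,top,scn,p0):
    def f(p):
        r=[]
        for d,L,M in((dt,top,T),(ds,scn,S)):
            if L: r.append(proj(d,W(p,[a for a,_ in L]))-np.array([M(*b) for _,b in L]))
        return np.vstack(r).ravel()
    q=least_squares(f,p0,loss="soft_l1");print(name,np.round(q.x,4));print(np.round(f(q.x).reshape(-1,2),1).tolist());return q.x
F=fit("fix",[((152,39,12),(320,127)),((152,-39,12),(413,148)),((-84,-39,12),(342,434)),((-84,39,12),(245,411)),((-32,178,12),(90,305))],
 [((152,-39,12),(432,283)),((-84,-39,12),(177,388)),((-84,39,12),(110,350)),((57,-27,50),(325,262)),((0,82+71,12),(80,262))][:3],[400,0,-.2])
R=fit("rack(shaft pts)",[((94,42,46),(613,257)),((-74,42,46),(598,470)),((84,-42,46),(722,260)),((-84,-42,46),(712,476))],
 [((-74,42,46),(402,440)),((94,42,46),(555,343)),((-84,-42,46),(519,482)),((84,-42,46),(668,378))],[300,-200,0])
np.save("F.npy",F);np.save("R.npy",R)
# overlay
for d,n,o,k,sz in((dt,"ot.png",(145,130),5,(160,120)),(ds,"os.png",(180,140),6,(130,110))):
    im=cv2.resize(d["img"][o[1]:o[1]+sz[1],o[0]:o[0]+sz[0]],None,fx=k,fy=k,interpolation=cv2.INTER_CUBIC)
    def line(p,L,c):
        q=((proj(d,W(p,L))-o+.5)*k-.5).astype(int);cv2.polylines(im,[q.reshape(-1,1,2)],False,c,1)
    line(F,[(152,39,12),(152,-39,12),(-84,-39,12),(-84,39,12),(-32,39,12),(-32,178,12),(32,178,12),(32,39,12),(152,39,12)],(255,0,0))
    for x in(-57,-39,39,57): line(F,[(x,-27,12),(x,-27,50),(x,-19,50),(x,0,31),(x,19,50),(x,27,50),(x,27,12)],(0,255,0))
    line(F,[(88,0,48),(132,0,48),(132,0,12)],(0,0,255))
    line(F,[(0,92,72),(0,92,170)],(255,255,0)); line(F,[(0,143,74),(0,143+90*np.cos(1.05),74+90*np.sin(1.05))],(0,255,255))
    for y,a,b in((42,-74,94),(-42,-84,84)): line(R,[(a,y-12,46),(b,y-12,46),(b,y+12,46),(a,y+12,46),(a,y-12,46)],(255,0,0))
    line(R,[(64,80,8),(64,-80,8),(-64,-80,8),(-64,80,8),(64,80,8)],(0,0,255))
    save(n,im)
E
python3 fit.py
```

```text
fix [ 5.196589e+02  2.955200e+01 -1.985000e-01]
[[0.2, -0.5], [0.7, -0.5], [0.2, 0.2], [-0.1, 0.2], [-0.2, 0.5], [0.3, -1.0], [-0.0, -0.1], [-1.0, -0.3]]
rack(shaft pts) [ 4.81448e+02 -2.32999e+02 -2.04000e-02]
[[-0.4, -2.3], [0.8, -1.0], [-0.2, 0.7], [0.5, 1.6], [0.7, 0.0], [0.3, -1.4], [-0.8, 1.2], [-1.2, -0.3]]
```

View pics/ot.png

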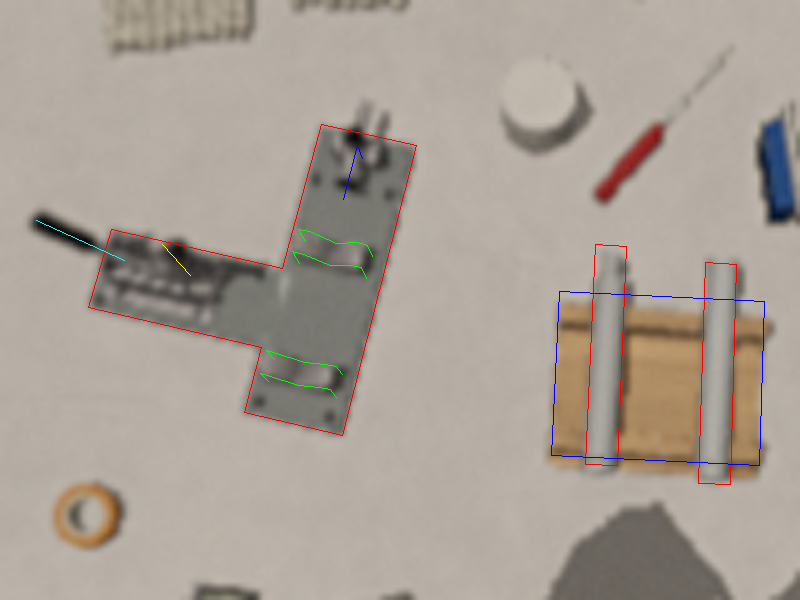

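View pics/os.png

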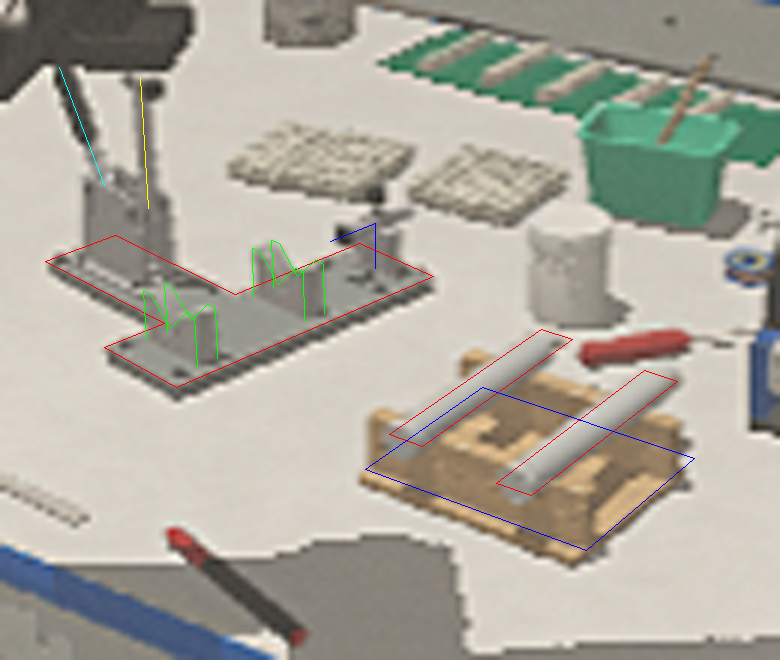

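The fixture fit matches both views within about 1 px. The rack and shaft outlines are a few mm off along the shaft because the shafts lie shifted differently in the rack. I refit each shaft separately, adding the rack board.

```bash
cat > fit2.py <<'E'
import re
src=open("fit.py").read().split("R=fit")[0]
exec(src)
Sh=fit("shaft",[((94,0,46),(613,256)),((-74,0,46),(599,471)),((0,0,58),(608,360))],[((-74,0,46),(402,440)),((94,0,46),(553,344))],[480,-190,0])
Pl=fit("plain",[((84,0,46),(722,259)),((-84,0,46),(712,477))],[((-84,0,46),(517,482)),((84,0,46),(666,380))],[480,-270,0])
R=fit("rack",[((64,80,8),(560,303)),((-64,80,8),(550,466)),((-64,-80,8),(758,476))],[((-64,80,8),(362,472)),((-64,-80,8),(578,556)),((64,-80,8),(683,480))],[475,-233,0])
np.save("Sh.npy",Sh)
A=[]
for d,o,k,sz in((dt,(250,175),9,(55,60)),(ds,(235,185),9,(70,60))):
    im=cv2.resize(d["img"][o[1]:o[1]+sz[1],o[0]:o[0]+sz[0]],None,fx=k,fy=k,interpolation=cv2.INTER_CUBIC)
    im=im[:540]
    def line(p,L,c):
        q=((proj(d,W(p,L))-o+.5)*k-.5).astype(int);cv2.polylines(im,[q.reshape(-1,1,2)],False,c,1)
    for p,a,b in((Sh,-74,74),(Pl,-84,84)): line(p,[(a,-12,46),(b,-12,46),(b,12,46),(a,12,46),(a,-12,46)],(255,0,0))
    line(Sh,[(74,6,46),(94,6,46),(94,-6,46),(74,-6,46)],(255,0,0))
    line(R,[(64,80,8),(64,-80,8),(-64,-80,8),(-64,80,8),(64,80,8)],(0,0,255))
    for x in(-55,-41,41,55): line(R,[(x,80,46),(x,-80,46)],(0,255,0))
    A.append(im)
save("o2.png",np.hstack(A),.7)
for y,l in((42,"s"),(-42,"p")): print(l,W(R,[(0,y,46)]))
E
python3 fit2.py
```

```text
fix [ 5.196589e+02  2.955200e+01 -1.985000e-01]
[[0.2, -0.5], [0.7, -0.5], [0.2, 0.2], [-0.1, 0.2], [-0.2, 0.5], [0.3, -1.0], [-0.0, -0.1], [-1.0, -0.3]]
shaft [ 4.780968e+02 -1.910045e+02 -3.650000e-02]
[[0.0, -1.0], [0.2, -0.1], [-0.3, 2.0], [-0.3, 0.4], [0.4, -1.0]]
plain [ 4.849974e+02 -2.748346e+02 -3.920000e-02]
[[0.2, -0.2], [0.0, 0.2], [-0.2, 0.5], [0.0, -1.0]]
rack [ 4.726497e+02 -2.330103e+02 -3.160000e-02]
[[-0.0, -0.2], [0.0, -0.1], [0.2, 0.4], [-0.7, 0.4], [-0.2, 0.2], [0.9, -2.4]]
s [[ 473.97744251 -191.03133844   46.        ]]
p [[ 471.3220052  -274.98935564   46.        ]]
```

View pics/o2.png

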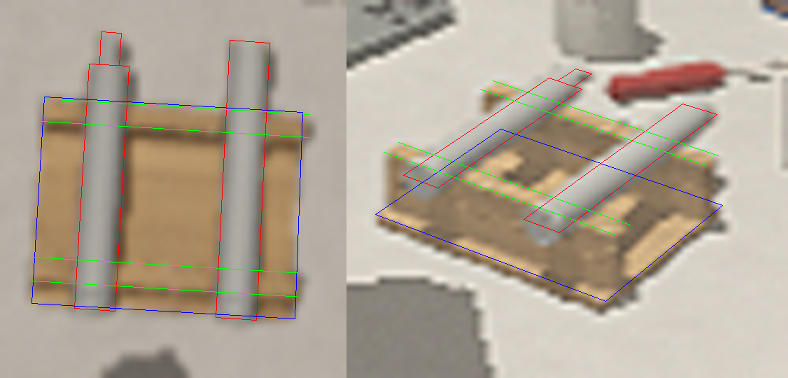

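The refit puts the shaft at about (476, -191), yaw about -0.035, and the rack centre at about (473, -233). The nose is on the stepped shaft's far end and the outlines agree. I now move over the rack.

>>> servo_tool(turn=[[0, 0, -0.1], [0, 0, -0.1], [0, 0, -0.1], [0, 0, -0.1], [0, 0, -0.07]], dp=[[0.025, 0.045, 0], [0.025, 0.045, 0], [0.025, 0.045, 0], [0.025, 0.045, 0], [0.025, 0.045, 0]], fingers=[0.055, 0.055, 0.055, 0.055, 0.055])

```text
clock: 2.22
position: [390.2, -338.1, 210.2]
ee_rot: [0.028, 1.0, -0.0, 0.0]
contact_force: [0.9, 0.6, 0.7]
gripper_width: 54.9
```

>>> servo_tool(turn=[[0, 0, 0], [0, 0, 0], [0, 0, 0], [0, 0, 0], [0, 0, 0]], dp=[[0.025, 0.045, 0], [0.025, 0.045, 0], [0.02, 0.04, -0.02], [0.015, 0.02, -0.02], [0, 0, 0]], fingers=[0.055, 0.055, 0.055, 0.055, 0.055])

```text
clock: 2.85
position: [479.7, -180.3, 171.3]
ee_rot: [0.026, 1.0, -0.001, 0.003]
contact_force: [0.3, -0.3, 1.1]
gripper_width: 54.9
```

>>> servo_tool(turn=[[0, 0, 0.017], [0, 0, 0], [0, 0, 0], [0, 0, 0], [0, 0, 0]], dp=[[-0.005, -0.011, -0.03], [0, 0, -0.03], [0, 0, -0.03], [0, 0, -0.025], [0, 0, 0]], fingers=[0.055, 0.055, 0.055, 0.055, 0.055])

```text
clock: 3.48
position: [476.0, -195.3, 58.1]
ee_rot: [0.018, 1.0, -0.002, 0.007]
contact_force: [0.2, -0.3, 0.2]
gripper_width: 54.8
```

```bash
python3 - <<'E'
from h import *
s=read_state();print(s["position"],s["ee_rot"],s["contact_force"])
a=get_image("top")["img"][170:240,235:310];b=get_image("scene")["img"][175:245,230:310]
save("g1.png",np.hstack([a,b]),5)
E
```

```text
[ 475.99067774 -195.29989402   58.07881533] [ 0.01756333  0.99981765 -0.00228561  0.00713949] [ 0.15223492 -0.31315066  0.24928149]
```

View pics/g1.png

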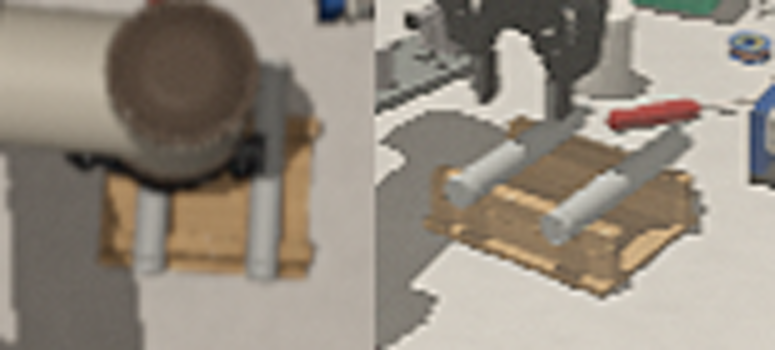

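>>> servo_tool(turn=[[0.005, 0.014, 0], [0, 0, 0], [0, 0, 0], [0, 0, 0], [0, 0, 0]], dp=[[-0.001, 0.004, -0.01], [0, 0, -0.01], [0, 0, -0.008], [0, 0, -0.003], [0, 0, 0]], fingers=[0.055, 0.055, 0.055, 0.055, 0.055])

```text
clock: 4.2
position: [478.8, -191.5, 29.7]
ee_rot: [0.017, 1.0, -0.0, 0.005]
contact_force: [-0.2, 0.3, 0.0]
gripper_width: 55.1
```

>>> servo_tool(turn=[[0, 0.012, 0], [0, 0.0, 0], [0, 0, 0], [0, 0, 0], [0, 0, 0]], dp=[[-0.002, 0, -0.003], [0, 0, -0.001], [0, 0, 0], [0, 0, 0], [0, 0, 0]], fingers=[0.055, 0.045, 0.035, 0.028, 0.024])

```text
clock: 4.82
position: [477.1, -191.6, 26.0]
ee_rot: [0.017, 1.0, -0.001, -0.001]
contact_force: [0.4, -0.4, 0.4]
gripper_width: 24.0
```

>>> servo_tool(turn=[[0, 0, 0], [0, 0.0, 0], [0, 0, 0], [0, 0, 0], [0, 0, 0]], dp=[[0, 0, 0], [0, 0, 0], [0, 0, 0], [0, 0, 0], [0, 0, 0]], fingers=[0.015, 0.015, 0.015, 0.015, 0.015])

```text
clock: 5.45
position: [477.1, -191.7, 26.4]
ee_rot: [0.017, 1.0, -0.001, -0.001]
contact_force: [-0.0, 0.3, 1.9]
gripper_width: 20.4
```

>>> servo_tool(turn=[[0, 0, 0], [0, 0.0, 0], [0, 0, 0], [0, 0, 0], [0, 0, 0]], dp=[[0, 0, 0], [0, 0, 0], [0, 0, 0.002], [0, 0, 0.003], [0, 0, 0.004]], fingers=[0.015, 0.015, 0.015, 0.015, 0.015])

```text
clock: 6.08
position: [475.8, -191.3, 34.5]
ee_rot: [0.017, 1.0, -0.0, -0.002]
contact_force: [0.6, -0.2, -2.0]
gripper_width: 20.6
```

```bash
python3 - <<'E'
from h import *
a=get_image("top")["img"][170:240,235:310];b=get_image("scene")["img"][175:245,230:310]
save("g2.png",np.hstack([a,b]),5)
E
```

```text
(no output)
```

View pics/g2.png

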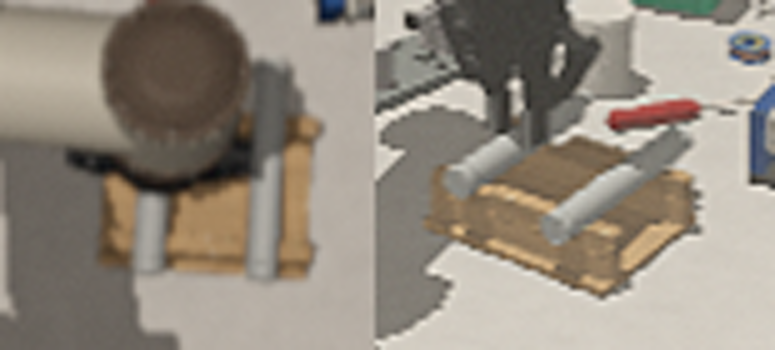

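The shaft is held, with about 2 N of weight on the wrist. I lift it and carry it towards the fixture.

>>> servo_tool(turn=[[0, 0, 0], [0, 0, 0], [0, 0, 0], [0, 0, -0.03], [0, 0, -0.03]], dp=[[0, 0, 0.01], [0, 0, 0.025], [0, 0, 0.025], [0, 0.02, 0.02], [0.005, 0.035, 0]], fingers=[0.015, 0.015, 0.015, 0.015, 0.015])

```text
clock: 6.8
position: [481.1, -136.7, 119.7]
ee_rot: [0.05, 0.999, -0.0, -0.001]
contact_force: [0.7, 0.0, -3.4]
gripper_width: 20.6
```

>>> servo_tool(turn=[[0, 0, -0.03], [0, 0, -0.03], [0, 0, -0.03], [0, 0, 0], [0, 0, 0]], dp=[[0.006, 0.035, 0], [0.006, 0.035, 0], [0.006, 0.035, 0], [0.005, 0.025, 0], [0, 0.015, 0]], fingers=[0.015, 0.015, 0.015, 0.015, 0.015])

```text
clock: 7.42
position: [505.0, 13.9, 123.9]
ee_rot: [0.096, 0.995, 0.001, 0.002]
contact_force: [0.6, 0.3, -2.2]
gripper_width: 20.5
```

>>> servo_tool(turn=[[-0.002, 0.004, -0.006], [0, 0, 0], [0, 0, 0], [0, 0, 0], [0, 0, 0]], dp=[[-0.0005, 0.009, -0.01], [-0.0005, 0.008, -0.015], [0, 0, -0.015], [0, 0, -0.005], [0, 0, 0]], fingers=[0.015, 0.015, 0.015, 0.015, 0.015])

```text
clock: 8.05
position: [502.2, 30.6, 76.5]
ee_rot: [0.1, 0.995, -0.001, -0.001]
contact_force: [0.3, -0.3, -2.0]
gripper_width: 20.5
```

```bash
cat > ov.py <<'E'
import sys
from h import *
F=np.load("F.npy")
def W(p,P):
    c,s=np.cos(p[2]),np.sin(p[2]);return np.array(P,float)@np.array([[c,s,0],[-s,c,0],[0,0,1]])+[p[0],p[1],0]
st=read_state();P=st["position"];q=st["ee_rot"];yaw=-2*np.arctan2(q[0],q[1])
sh=[P[0],P[1],yaw];z=P[2]+19.6
c,s=np.cos(F[2]),np.sin(F[2]);d0=np.array(P[:2])-F[:2]
print("TCP in fixture",c*d0[0]+s*d0[1],-s*d0[0]+c*d0[1],z,"dyaw",yaw-F[2],np.round(q,4),np.round(st["contact_force"],2))
A=[]
for cam,o,sz in(("top",(150,140),(85,75)),("scene",(185,140),(75,75))):
    d=get_image(cam);k=8;im=cv2.resize(d["img"][o[1]:o[1]+sz[1],o[0]:o[0]+sz[0]],None,fx=k,fy=k,interpolation=cv2.INTER_CUBIC)
    def line(p,L,col):
        u=((proj(d,W(p,L))-o+.5)*k-.5).astype(int);cv2.polylines(im,[u.reshape(-1,1,2)],False,col,1)
    if len(sys.argv)>2:
        line(sh,[(74,12,z),(-74,12,z),(-74,-12,z),(74,-12,z),(74,12,z)],(255,0,0)); line(sh,[(74,6,z),(94,6,z),(94,-6,z),(74,-6,z)],(255,0,0))
    A.append(im)
save(sys.argv[1],np.hstack(A),.62)
E
python3 ov.py v1.png 1
```

```text
TCP in fixture -17.352515210718465 -2.45957843694006 96.13502970941806 dyaw -0.0024940882160232603 [ 1.003e-01  9.950e-01 -9.000e-04 -1.300e-03] [ 0.29 -0.33 -1.99]
```

View pics/v1.png

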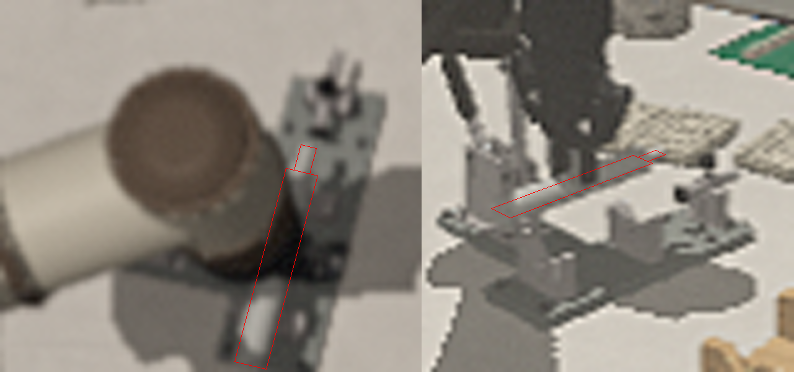

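```bash
cat > prof.py <<'E'
from h import *
from ov0 import W
st=read_state();P=st["position"];q=st["ee_rot"];yaw=-2*np.arctan2(q[0],q[1]);sh=[P[0],P[1],yaw];z=P[2]+19.6
for cam in("top","scene"):
    d=get_image(cam);g=d["img"].astype(np.float32)
    for lo,hi in((-105,-40),(50,110)):
        xs=np.arange(lo,hi,5)
        for y,zz in((0,z),(0,z+9),(-5,z)):
            u=proj(d,W(sh,[(x,y,zz) for x in xs])).astype(np.float32)
            v=cv2.remap(g,u[:,0],u[:,1],cv2.INTER_LINEAR)
            if v is None: continue
            print(cam,y,round(zz-z),list(zip(xs.tolist(),v.reshape(-1,3).mean(1).round().astype(int).tolist())))
E
sed -n '/^F=/,/^    c,s.*return/p' ov.py | sed '1i from h import *' > ov0.py
python3 prof.py
```

```text
top 0 0 [(-105, 107), (-100, 107), (-95, 106), (-90, 105), (-85, 106), (-80, 101), (-75, 89), (-70, 91), (-65, 118), (-60, 154), (-55, 156), (-50, 156), (-45, 156)]
top 0 9 [(-105, 107), (-100, 107), (-95, 104), (-90, 104), (-85, 105), (-80, 99), (-75, 87), (-70, 95), (-65, 122), (-60, 157), (-55, 163), (-50, 162), (-45, 162)]
top -5 0 [(-105, 106), (-100, 106), (-95, 106), (-90, 107), (-85, 106), (-80, 102), (-75, 86), (-70, 83), (-65, 104), (-60, 124), (-55, 125), (-50, 127), (-45, 124)]
top 0 0 [(50, 49), (55, 78), (60, 86), (65, 94), (70, 121), (75, 146), (80, 149), (85, 152), (90, 151), (95, 135), (100, 98), (105, 63)]
top 0 9 [(50, 46), (55, 72), (60, 88), (65, 102), (70, 140), (75, 158), (80, 155), (85, 158), (90, 152), (95, 125), (100, 88), (105, 82)]
top -5 0 [(50, 77), (55, 84), (60, 85), (65, 86), (70, 93), (75, 109), (80, 115), (85, 120), (90, 123), (95, 121), (100, 92), (105, 47)]
scene 0 0 [(-105, 138), (-100, 160), (-95, 148), (-90, 124), (-85, 121), (-80, 120), (-75, 118), (-70, 117), (-65, 122), (-60, 128), (-55, 132), (-50, 140), (-45, 141)]
scene 0 9 [(-105, 136), (-100, 124), (-95, 122), (-90, 121), (-85, 120), (-80, 121), (-75, 122), (-70, 122), (-65, 122), (-60, 155), (-55, 189), (-50, 186), (-45, 187)]
scene -5 0 [(-105, 129), (-100, 172), (-95, 150), (-90, 120), (-85, 121), (-80, 119), (-75, 118), (-70, 117), (-65, 128), (-60, 130), (-55, 123), (-50, 124), (-45, 126)]
scene 0 0 [(50, 119), (55, 119), (60, 119), (65, 120), (70, 119), (75, 119), (80, 122), (85, 134), (90, 146), (95, 146), (100, 138), (105, 165)]
scene 0 9 [(50, 116), (55, 115), (60, 113), (65, 112), (70, 120), (75, 147), (80, 158), (85, 162), (90, 167), (95, 147), (100, 148), (105, 173)]
scene -5 0 [(50, 118), (55, 117), (60, 117), (65, 117), (70, 117), (75, 118), (80, 118), (85, 114), (90, 120), (95, 127), (100, 135), (105, 154)]
```

The shaft hangs over the vees and the lateral overlay agrees. The tail end is ambiguous along the axis, at roughly -4 to +9 mm, but every value in that range is safe for lowering. I correct y and yaw and descend to just above the vees.

>>> servo_tool(turn=[[0, 0, 0.0025], [0, 0, 0], [0, 0, 0], [0, 0, 0], [0, 0, 0]], dp=[[0.0005, 0.0025, -0.01], [0, 0, -0.012], [0, 0, -0.01], [0, 0, -0.004], [0, 0, 0]], fingers=[0.015, 0.015, 0.015, 0.015, 0.015])

```text
clock: 8.88
position: [503.4, 33.6, 38.9]
ee_rot: [0.099, 0.995, -0.0, -0.0]
contact_force: [-0.3, -0.5, -2.4]
gripper_width: 20.6
```

```bash
python3 ov.py v2.png | head -1
```

```text
TCP in fixture -16.73409605825452 0.7376813397233102 58.51287080882245 dyaw 0.0004444777076577089 [ 9.880e-02  9.951e-01 -4.000e-04 -3.000e-04] [-0.31 -0.51 -2.36]
```

>>> servo_tool(turn=[[0, 0, 0], [0, 0, 0], [0, 0, 0], [0, 0, 0], [0, 0, 0]], dp=[[0, -0.0007, -0.003], [0, 0, -0.002], [0, 0, -0.001], [0, 0, -0.001], [0, 0, 0]], fingers=[0.015, 0.015, 0.015, 0.015, 0.015])

```text
clock: 9.6
position: [504.4, 33.1, 32.8]
ee_rot: [0.099, 0.995, 0.0, 0.001]
contact_force: [-0.3, 0.0, -2.3]
gripper_width: 20.2
```

>>> servo_tool(turn=[[0, 0, 0], [0, 0, 0], [0, 0, 0], [0, 0, 0], [0, 0, 0]], dp=[[0, -0.0005, -0.001], [0, 0, -0.001], [0, 0, -0.0005], [0, 0, -0.0005], [0, 0, 0]], fingers=[0.015, 0.015, 0.015, 0.015, 0.015])

```text
clock: 10.22
position: [504.5, 32.6, 29.7]
ee_rot: [0.099, 0.995, 0.0, 0.001]
contact_force: [0.1, 0.7, -1.7]
gripper_width: 20.7
```

>>> servo_tool(turn=[[0, 0, 0], [0, 0, 0], [0, 0, 0], [0, 0, 0], [0, 0, 0]], dp=[[0, 0, -0.0005], [0, 0, -0.0005], [0, 0, 0], [0, 0, 0], [0, 0, 0]], fingers=[0.015, 0.015, 0.015, 0.015, 0.015])

```text
clock: 10.85
position: [504.7, 32.8, 28.8]
ee_rot: [0.099, 0.995, 0.0, 0.001]
contact_force: [-1.1, 0.7, -1.4]
gripper_width: 20.1
```

>>> servo_tool(turn=[[0, 0, 0], [0, 0, 0], [0, 0, 0], [0, 0, 0], [0, 0, 0]], dp=[[0, 0, -0.0005], [0, 0, 0], [0, 0, -0.0003], [0, 0, 0], [0, 0, 0]], fingers=[0.015, 0.015, 0.015, 0.015, 0.015])

```text
clock: 11.48
position: [504.9, 32.9, 28.5]
ee_rot: [0.098, 0.995, 0.001, 0.002]
contact_force: [-1.3, 0.8, -0.3]
gripper_width: 20.5
```

>>> servo_tool(turn=[[0, 0, 0], [0, 0, 0], [0, 0, 0], [0, 0, 0], [0, 0, 0]], dp=[[0, 0, -0.0005], [0, 0, 0], [0, 0, -0.0005], [0, 0, 0], [0, 0, 0]], fingers=[0.015, 0.015, 0.015, 0.015, 0.015])

```text
clock: 12.1
position: [505.0, 33.0, 28.4]
ee_rot: [0.098, 0.995, 0.0, 0.002]
contact_force: [-1.7, 0.1, 2.5]
gripper_width: 20.4
```

The shaft is in contact with the vees, which carry about 4 to 5 N net. I release it to let it seat, then regrip.

>>> servo_tool(turn=[[0, 0, 0], [0, 0, 0], [0, 0, 0], [0, 0, 0], [0, 0, 0]], dp=[[0, 0, 0], [0, 0, 0], [0, 0, 0], [0, 0, 0], [0, 0, 0]], fingers=[0.022, 0.024, 0.027, 0.031, 0.035])

```text
clock: 12.72
position: [505.8, 33.0, 28.0]
ee_rot: [0.098, 0.995, 0.001, 0.003]
contact_force: [-0.2, 0.4, 0.5]
gripper_width: 35.0
```

```bash
python3 ov.py v2.png
```

```text
TCP in fixture -14.280993017895911 0.6000091868310196 47.62076750382418 dyaw 0.0015755923536126815 [9.830e-02 9.952e-01 6.000e-04 2.600e-03] [-0.2   0.42  0.46]
```

View pics/v2.png

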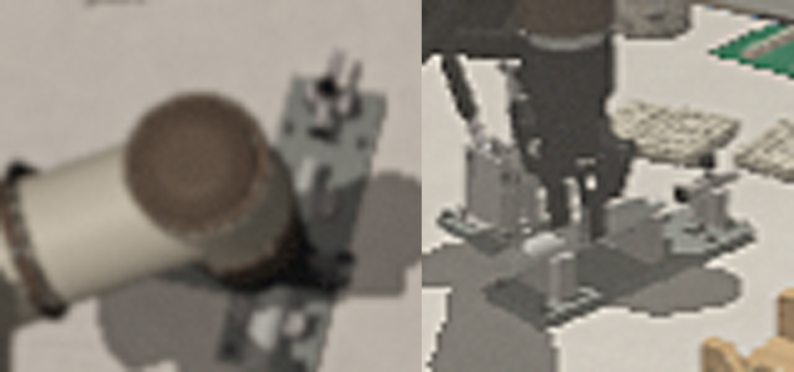

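The shaft lies seated in both vees in the scene view (px about (545,245) to (690,205)), with the button still ahead. I regrip it and slide in small steps.

>>> servo_tool(turn=[[0, 0.005, 0], [0, 0, 0], [0, 0, 0], [0, 0, 0], [0, 0, 0]], dp=[[0, 0, 0.0005], [0, 0, 0], [0, 0, 0], [0, 0, 0], [0, 0, 0]], fingers=[0.03, 0.024, 0.02, 0.015, 0.015])

```text
clock: 13.45
position: [505.8, 32.8, 29.1]
ee_rot: [0.098, 0.995, 0.0, 0.0]
contact_force: [0.2, -0.1, 1.0]
gripper_width: 20.6
```

>>> servo_tool(turn=[[0, 0, 0], [0, 0, 0], [0, 0, 0], [0, 0, 0], [0, 0, 0]], dp=[[0, 0, 0], [0, 0, 0], [0.001, -0.0002, 0], [0.001, -0.0002, 0], [0, 0, 0]], fingers=[0.015, 0.015, 0.015, 0.015, 0.015])

```text
clock: 14.08
position: [505.9, 32.8, 29.1]
ee_rot: [0.098, 0.995, 0.0, -0.002]
contact_force: [-0.4, -0.8, 2.0]
gripper_width: 20.1
```

>>> servo_tool(turn=[[0, 0, 0], [0, 0, 0], [0, 0, 0], [0, 0, 0], [0, 0, 0]], dp=[[0.0015, -0.0003, 0], [0.0015, -0.0003, 0], [0.0015, -0.0003, 0], [0, 0, 0], [0, 0, 0]], fingers=[0.015, 0.015, 0.015, 0.015, 0.015])

```text
clock: 14.7
position: [509.1, 32.0, 29.1]
ee_rot: [0.099, 0.995, -0.0, -0.003]
contact_force: [-3.8, 2.1, 3.9]
gripper_width: 20.0
```

>>> servo_tool(turn=[[0, -0.005, 0], [0, 0, 0], [0, 0, 0], [0, 0, 0], [0, 0, 0]], dp=[[0, 0, 0], [0, 0, 0], [0, 0, 0], [0, 0, 0], [0, 0, 0]], fingers=[0.015, 0.015, 0.015, 0.015, 0.015])

```text
clock: 15.32
position: [509.3, 32.0, 29.1]
ee_rot: [0.099, 0.995, 0.0, -0.001]
contact_force: [-3.8, 2.1, 4.6]
gripper_width: 20.2
```

```bash
python3 - <<'E'
from h import *
from ov0 import W
print(F)
im0=[]
for cam,o,sz,k in(("top",(190,140),(50,75),8),("scene",(205,155),(50,50),8)):
    d=get_image(cam);print(cam,[(x,np.round(proj(d,W(F,[(x,0,48)]))[0],1).tolist()) for x in(68,88,97,106)])
    im=cv2.resize(d["img"][o[1]:o[1]+sz[1],o[0]:o[0]+sz[0]],None,fx=k,fy=k,interpolation=cv2.INTER_CUBIC)
    for x in(68,88,97,106):
        for y in(-16,16):
            u=((proj(d,W(F,[(x,y,48)]))[0]-o+.5)*k).astype(int);cv2.circle(im,tuple(map(int,u)),2,(255,0,0),-1)
    im0.append(cv2.copyMakeBorder(im,0,600-im.shape[0],0,0,cv2.BORDER_CONSTANT))
save("n1.png",np.hstack(im0)); print(read_state()["contact_force"])
E
```

```text
Traceback (most recent call last):
NameError: name 'F' is not defined
```

```bash
python3 - <<'E'
from h import *
from ov0 import W,F
im0=[]
for cam,o,sz,k in(("top",(190,140),(50,75),8),("scene",(205,155),(50,50),8)):
    d=get_image(cam);print(cam,[(x,np.round((proj(d,W(F,[(x,0,48)]))[0]-o+.5)*k).tolist()) for x in(68,88,97,106)])
    im=cv2.resize(d["img"][o[1]:o[1]+sz[1],o[0]:o[0]+sz[0]],None,fx=k,fy=k,interpolation=cv2.INTER_CUBIC)
    for x in(68,88,106):
        for y in(-16,16):
            u=((proj(d,W(F,[(x,y,48)]))[0]-o+.5)*k).astype(int);cv2.circle(im,tuple(map(int,u)),2,(255,0,0),-1)
    im0.append(cv2.copyMakeBorder(im,0,600-im.shape[0],0,0,cv2.BORDER_CONSTANT))
save("n1.png",np.hstack(im0)); print(read_state()["contact_force"])
E
```

```text
top [(68, [180.0, 280.0]), (88, [191.0, 240.0]), (97, [195.0, 222.0]), (106, [200.0, 204.0])]
scene [(68, [212.0, 214.0]), (88, [241.0, 203.0]), (97, [253.0, 198.0]), (106, [266.0, 193.0])]
[-2.71763599  1.12869586  4.43416857]
```

View pics/n1.png

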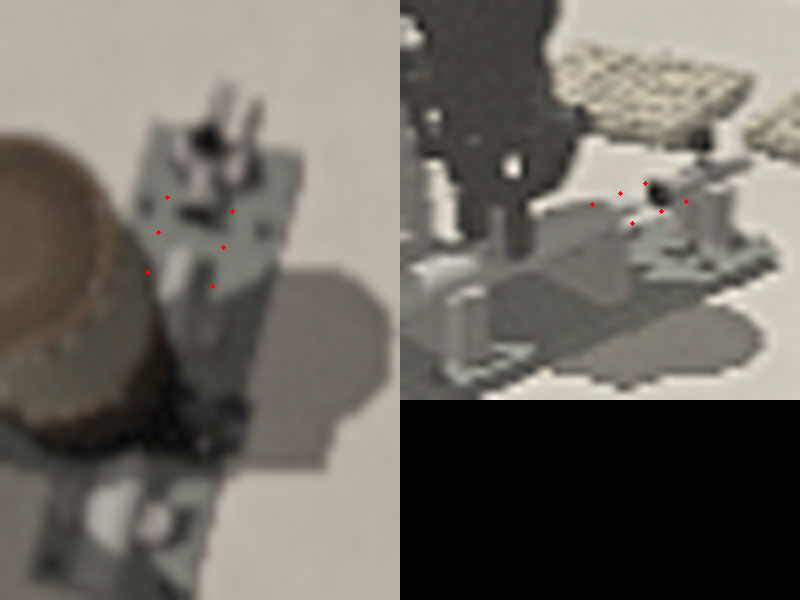

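The button face is at about x 95 to 100 and the nose end at about 85, so roughly 10 to 15 mm of gap remains. The resistance so far is vee friction from pressing down too hard. I ease the height and keep sliding.

>>> servo_tool(turn=[[0, 0, 0], [0, 0, 0], [0, 0, 0], [0, 0, 0], [0, 0, 0]], dp=[[0, 0, 0.0005], [0, 0, 0.0003], [0.002, -0.0004, 0], [0.0015, -0.0003, 0], [0, 0, 0]], fingers=[0.015, 0.015, 0.015, 0.015, 0.015])

```text
clock: 16.05
position: [513.1, 31.3, 29.2]
ee_rot: [0.099, 0.995, 0.0, -0.001]
contact_force: [-1.1, 1.1, 1.3]
gripper_width: 20.1
```

>>> servo_tool(turn=[[0, 0, 0], [0, 0, 0], [0, 0, 0], [0, 0, 0], [0, 0, 0]], dp=[[0.0015, -0.0003, 0.0002], [0.0015, -0.0003, 0], [0.001, -0.0002, 0], [0, 0, 0], [0, 0, 0]], fingers=[0.015, 0.015, 0.015, 0.015, 0.015])

```text
clock: 16.68
position: [517.5, 30.3, 29.1]
ee_rot: [0.099, 0.995, 0.0, -0.001]
contact_force: [-0.9, 0.9, 0.3]
gripper_width: 20.0
```

>>> servo_tool(turn=[[0, 0, 0], [0, 0, 0], [0, 0, 0], [0, 0, 0], [0, 0, 0]], dp=[[0.0015, -0.0003, 0], [0.001, -0.0002, 0], [0, 0, 0], [0, 0, 0], [0, 0, 0]], fingers=[0.015, 0.015, 0.015, 0.015, 0.015])

```text
clock: 17.3
position: [520.2, 29.8, 29.2]
ee_rot: [0.099, 0.995, 0.0, -0.0]
contact_force: [-1.8, 0.9, 0.3]
gripper_width: 20.1
```

>>> servo_tool(turn=[[0, 0, 0], [0, 0, 0], [0, 0, 0], [0, 0, 0], [0, 0, 0]], dp=[[0.001, -0.0002, 0], [0.0005, -0.0001, 0], [0, 0, 0], [0, 0, 0], [0, 0, 0]], fingers=[0.015, 0.015, 0.015, 0.015, 0.015])

```text
clock: 17.92
position: [521.7, 29.5, 29.2]
ee_rot: [0.099, 0.995, 0.0, -0.001]
contact_force: [-1.5, 2.1, 1.3]
gripper_width: 20.1
```

>>> servo_tool(turn=[[0, 0, 0], [0, 0, 0], [0, 0, 0], [0, 0, 0], [0, 0, 0]], dp=[[0.001, -0.0002, 0.0002], [0.0005, -0.0001, 0], [0, 0, 0], [0, 0, 0], [0, 0, 0]], fingers=[0.015, 0.015, 0.015, 0.015, 0.015])

```text
clock: 18.55
position: [523.5, 29.1, 29.2]
ee_rot: [0.099, 0.995, 0.0, -0.0]
contact_force: [-0.7, 1.5, 0.3]
gripper_width: 20.2
```

>>> servo_tool(turn=[[0, 0, 0], [0, 0, 0], [0, 0, 0], [0, 0, 0], [0, 0, 0]], dp=[[0.001, -0.0002, 0], [0.0005, -0.0001, 0], [0, 0, 0], [0, 0, 0], [0, 0, 0]], fingers=[0.015, 0.015, 0.015, 0.015, 0.015])

```text
clock: 19.18
position: [524.7, 28.9, 29.2]
ee_rot: [0.099, 0.995, 0.0, -0.001]
contact_force: [-1.5, 2.6, 0.0]
gripper_width: 20.1
```

>>> servo_tool(turn=[[0, 0, 0], [0, 0, 0], [0, 0, 0], [0, 0, 0], [0, 0, 0]], dp=[[0.001, 0, 0], [0.0005, 0, 0], [0, 0, 0], [0, 0, 0], [0, 0, 0]], fingers=[0.015, 0.015, 0.015, 0.015, 0.015])

```text
clock: 19.8
position: [525.0, 28.8, 29.1]
ee_rot: [0.099, 0.995, -0.0, -0.002]
contact_force: [-3.1, 1.3, 1.3]
gripper_width: 20.0
```

>>> servo_tool(turn=[[0, 0.002, 0], [0, 0, 0], [0, 0, 0], [0, 0, 0], [0, 0, 0]], dp=[[0.0012, -0.0002, 0.0002], [0.0006, -0.0001, 0], [0, 0, 0], [0, 0, 0], [0, 0, 0]], fingers=[0.015, 0.015, 0.015, 0.015, 0.015])

```text
clock: 20.42
position: [525.6, 28.6, 29.1]
ee_rot: [0.099, 0.995, -0.0, -0.005]
contact_force: [-3.2, 2.2, 0.9]
gripper_width: 19.9
```

>>> servo_tool(turn=[[0, -0.008, 0], [0, 0, 0], [0, 0, 0], [0, 0, 0], [0, 0, 0]], dp=[[0.0015, -0.0002, 0], [0.0006, -0.0001, 0], [0, 0, 0], [0, 0, 0], [0, 0, 0]], fingers=[0.015, 0.015, 0.015, 0.015, 0.015])

```text
clock: 21.05
position: [526.1, 28.5, 29.1]
ee_rot: [0.099, 0.995, -0.0, -0.002]
contact_force: [-3.4, 2.7, 2.2]
gripper_width: 20.3
```

>>> servo_tool(turn=[[0, -0.004, 0], [0, 0, 0], [0, 0, 0], [0, 0, 0], [0, 0, 0]], dp=[[0.0015, 0, 0.0002], [0.0012, -0.0002, 0], [0.0008, -0.0001, 0], [0, 0, 0], [0, 0, 0]], fingers=[0.015, 0.015, 0.015, 0.015, 0.015])

```text
clock: 21.68
position: [526.2, 28.5, 29.1]
ee_rot: [0.099, 0.995, -0.0, -0.003]
contact_force: [-3.3, 2.0, 2.1]
gripper_width: 20.6
```

>>> servo_tool(turn=[[0, -0.004, 0], [0, 0, 0], [0, 0, 0], [0, 0, 0], [0, 0, 0]], dp=[[0, 0, 0], [0, 0, 0], [0, 0, 0], [0.0008, -0.0001, 0], [0.0008, -0.0001, 0]], fingers=[0.015, 0.015, 0.015, 0.015, 0.015])

```text
clock: 22.3
position: [526.3, 28.4, 29.1]
ee_rot: [0.1, 0.995, -0.0, -0.003]
contact_force: [-5.5, 4.8, 3.9]
gripper_width: 20.3
```

>>> servo_tool(turn=[[0, -0.005, 0], [0, 0, 0], [0, 0, 0], [0, 0, 0], [0, 0, 0]], dp=[[0.0001, 0.0005, 0.0004], [0, 0.0002, 0], [0.001, -0.0002, 0], [0.001, -0.0002, 0], [0.001, -0.0002, 0]], fingers=[0.015, 0.015, 0.015, 0.015, 0.015])

```text
clock: 22.92
position: [526.1, 28.5, 29.1]
ee_rot: [0.1, 0.995, -0.001, -0.004]
contact_force: [-7.5, 4.2, 3.4]
gripper_width: 20.3
```

>>> servo_tool(turn=[[0, -0.005, 0], [0, 0, 0], [0, 0, 0], [0, 0, 0], [0, 0, 0]], dp=[[-0.0005, 0.0002, 0.0005], [0, 0, 0], [0, 0, 0], [0, 0, 0], [0, 0, 0]], fingers=[0.015, 0.022, 0.025, 0.03, 0.034])

```text
clock: 23.55
position: [529.4, 28.9, 30.3]
ee_rot: [0.1, 0.995, 0.0, 0.002]
contact_force: [0.2, 0.2, -0.1]
gripper_width: 33.9
```

```bash
cat > nose.py <<'E'
from h import *
from ov0 import W,F
st=read_state();print(np.round(st["position"],1),np.round(st["contact_force"],1))
for cam in("top","scene"):
    D=[get_image(cam) for _ in range(3)];d=D[0];g=np.mean([x["img"].astype(np.float32) for x in D],0)
    xs=np.arange(66,122,3)
    for y,zz in((0,52),(0,48)):
        u=proj(d,W(F,[(x,y,zz) for x in xs])).astype(np.float32)
        v=cv2.remap(g,u[:,0].copy(),u[:,1].copy(),cv2.INTER_LINEAR).reshape(-1,3).mean(1)
        print(cam,zz,' '.join(f"{x}:{int(w)}" for x,w in zip(xs,v)))
E
python3 nose.py
```

```text
[529.4  28.9  30.3] [ 0.2  0.2 -0.1]
top 52 66:70 69:82 72:87 75:94 78:106 81:125 84:146 87:151 90:152 93:152 96:137 99:102 102:76 105:89 108:115 111:129 114:134 117:133 120:125
top 48 66:72 69:82 72:86 75:92 78:98 81:117 84:135 87:145 90:147 93:148 96:139 99:116 102:70 105:81 108:104 111:124 114:131 117:127 120:120
scene 52 66:116 69:116 72:116 75:115 78:118 81:129 84:149 87:169 90:179 93:170 96:152 99:122 102:91 105:107 108:125 111:146 114:158 117:161 120:152
scene 48 66:119 69:118 72:118 75:117 78:116 81:116 84:115 87:118 90:131 93:141 96:146 99:139 102:115 105:89 108:81 111:108 114:128 117:126 120:126
```

On release the fingers came free. The nose is bright up to about x = 98 mm, directly against the dark button. I now open a bit more and lift clear.

>>> servo_tool(turn=[[0, 0, 0], [0, 0, 0], [0, 0, 0], [0, 0, 0], [0, 0, 0]], dp=[[-0.0002, -0.001, 0], [0, 0, 0], [0, 0, 0.003], [0, 0, 0.01], [0, 0, 0.02]], fingers=[0.045, 0.045, 0.045, 0.045, 0.045])

```text
clock: 24.48
position: [527.3, 27.4, 63.2]
ee_rot: [0.1, 0.995, -0.001, 0.0]
contact_force: [-0.5, 0.2, 0.1]
gripper_width: 45.0
```

>>> servo_tool(turn=[[0, 0, 0], [0, 0, 0], [0, 0, 0], [0, 0, 0], [0, 0, 0]], dp=[[0, 0, 0.03], [0, 0, 0.04], [0, 0, 0.04], [0, 0, 0.03], [0, 0, 0]], fingers=[0.045, 0.045, 0, 0, 0])

```text
clock: 25.1
position: [527.8, 27.4, 213.3]
ee_rot: [0.099, 0.995, 0.001, 0.004]
contact_force: [0.1, 0.7, -0.7]
gripper_width: -0.1
```

```bash
python3 ov.py x.png; python3 nose.py
```

```text
TCP in fixture 8.4023459572246 -0.5021158334536184 232.93043850932207 dyaw -0.0008106301169357455 [9.95e-02 9.95e-01 7.00e-04 3.70e-03] [ 0.07  0.73 -0.66]
[526.   27.1 210.2] [-0.2 -0.8 -1.3]
top 52 66:39 69:38 72:36 75:45 78:60 81:79 84:93 87:113 90:134 93:151 96:137 99:102 102:76 105:90 108:117 111:130 114:135 117:134 120:127
top 48 66:40 69:38 72:36 75:39 78:51 81:71 84:87 87:104 90:124 93:142 96:139 99:117 102:71 105:82 108:105 111:125 114:132 117:127 120:121
scene 52 66:119 69:119 72:118 75:118 78:118 81:120 84:125 87:125 90:132 93:143 96:143 99:124 102:96 105:110 108:126 111:148 114:160 117:163 120:153
scene 48 66:122 69:122 72:121 75:120 78:119 81:119 84:117 87:113 90:111 93:116 96:124 99:127 102:119 105:92 108:83 111:109 114:129 117:128 120:128
```

>>> servo_tool(turn=[[-0.001, 0.006, 0], [0, 0, 0], [0, 0, 0], [0, 0, 0], [0, 0, 0]], dp=[[0, 0, 0.03], [0.003, 0.03, 0.005], [0.006, 0.04, 0], [0.006, 0.04, 0], [0.006, 0.03, 0]], fingers=[0, 0, 0, 0, 0])

```text
clock: 26.12
position: [546.3, 168.6, 242.0]
ee_rot: [0.102, 0.995, -0.003, -0.006]
contact_force: [-0.1, 0.7, 0.0]
gripper_width: -0.1
```

```bash
python3 - <<'E'
from h import *
from ov0 import W,F
st=read_state();P=st["position"];c,s=np.cos(F[2]),np.sin(F[2]);d0=np.array(P[:2])-F[:2]
print("TCP fix",c*d0[0]+s*d0[1],-s*d0[0]+c*d0[1],P[2],np.round(st["ee_rot"],4))
A=[]
o0=cv2.cvtColor(cv2.imread("pics/topc.png"),cv2.COLOR_BGR2RGB)
def lab(im): return cv2.resize(im,(390,290),interpolation=cv2.INTER_CUBIC)
d=get_image("top");t=cv2.resize(d["img"][130:250,145:305],None,fx=5,fy=5,interpolation=cv2.INTER_CUBIC)
e=get_image("scene");u=cv2.resize(e["img"][140:250,180:310],None,fx=6,fy=6,interpolation=cv2.INTER_CUBIC)
s0=cv2.cvtColor(cv2.imread("pics/scc.png"),cv2.COLOR_BGR2RGB)
cr=lambda a:lab(a[90:300,240:522]); cs=lambda a:lab(a[160:360,180:449])
save("f1.png",np.vstack([np.hstack([cr(o0),cr(t)]),np.hstack([cs(s0),cs(u)])]))
xs=np.arange(84,126,2)
for n,a,b,cam,o,k in(("top",o0,t,d,(145,130),5),("scene",s0,u,e,(180,140),6)):
    q=((proj(cam,W(F,[(x,0,48) for x in xs]))-o+.5)*k-.5).astype(np.float32)
    for m in(a,b): print(n,cv2.remap(m.astype(np.float32),q[:,0].copy(),q[:,1].copy(),1).reshape(-1,3).mean(1).astype(int).tolist())
E
```

```text
TCP fix -1.335137540818728 141.5408124738959 242.0427255608932 [ 0.1018  0.9948 -0.0034 -0.0062]
top [119, 119, 120, 118, 114, 100, 73, 47, 34, 40, 60, 86, 108, 121, 130, 129, 128, 123, 121, 117, 109]
top [151, 150, 151, 154, 159, 158, 152, 134, 100, 74, 73, 91, 111, 127, 135, 134, 133, 129, 126, 123, 115]
scene [210, 210, 211, 196, 157, 107, 60, 39, 47, 62, 71, 80, 96, 114, 129, 139, 140, 137, 138, 139, 138]
scene [145, 141, 140, 138, 139, 147, 151, 149, 140, 119, 92, 75, 75, 93, 116, 132, 134, 131, 132, 134, 134]
```

View pics/f1.png

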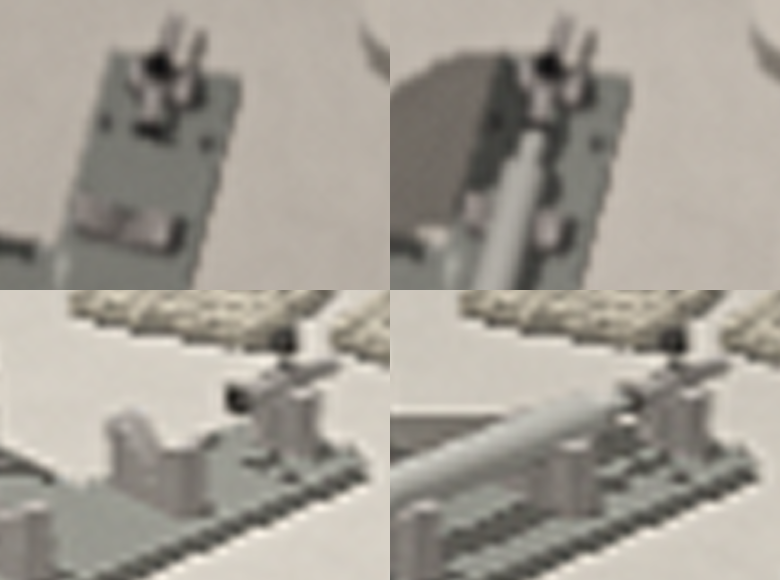

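The nose sits directly on the button with no gap and the shaft lies in both vees. I go down on the inner side of the handle.

>>> servo_tool(turn=[[0.007, -0.012, 0.005], [0, 0, 0], [0, 0, 0], [0, 0, 0], [0, 0, 0]], dp=[[0.0025, 0.006, -0.02], [0, 0, -0.03], [0, 0, -0.03], [0, 0, -0.015], [0, 0, 0]], fingers=[0, 0, 0, 0, 0])

```text
clock: 26.85
position: [548.7, 173.9, 142.7]
ee_rot: [0.098, 0.995, -0.0, -0.001]
contact_force: [0.7, -1.0, 0.0]
gripper_width: 0.0
```

>>> servo_tool(turn=[[0, 0, 0], [0, 0, 0], [0, 0, 0], [0, 0, 0], [0, 0, 0]], dp=[[0.0014, 0.007, -0.004], [0.0014, 0.007, -0.003], [0.0014, 0.007, -0.003], [0.0012, 0.006, -0.004], [0.0005, 0.0025, -0.003]], fingers=[0, 0, 0, 0, 0])

```text
clock: 27.48
position: [558.2, 207.2, 129.6]
ee_rot: [0.097, 0.995, 0.002, 0.003]
contact_force: [1.1, 0.1, 2.0]
gripper_width: -0.0
```

>>> servo_tool(turn=[[0, 0, 0], [0, 0, 0], [0, 0, 0], [0, 0, 0], [0, 0, 0]], dp=[[0.0008, 0.004, -0.005], [0.0008, 0.004, -0.005], [0.0006, 0.003, -0.005], [0.0005, 0.0025, -0.005], [0, 0, 0]], fingers=[0, 0, 0, 0, 0])

```text
clock: 28.1
position: [560.7, 221.8, 107.6]
ee_rot: [0.097, 0.995, 0.002, 0.003]
contact_force: [-0.2, 0.9, 0.6]
gripper_width: 0.0
```

>>> servo_tool(turn=[[-0.004, 0.006, 0], [0, 0, 0], [0, 0, 0], [0, 0, 0], [0, 0, 0]], dp=[[0.0004, 0.002, -0.005], [0.0004, 0.002, -0.005], [0.0002, 0.001, -0.005], [0, 0.001, -0.004], [0, 0, -0.003]], fingers=[0, 0, 0, 0, 0])

```text
clock: 28.72
position: [561.0, 227.3, 82.9]
ee_rot: [0.098, 0.995, -0.001, -0.002]
contact_force: [-0.4, -0.1, 0.2]
gripper_width: 0.0
```

>>> servo_tool(turn=[[0, 0, 0], [0, 0, 0], [0, 0, 0], [0, 0, 0], [0, 0, 0]], dp=[[0, 0, -0.001], [0, 0, -0.001], [0, 0, -0.001], [0, 0, -0.001], [0, 0, -0.001]], fingers=[0, 0, 0, 0, 0])

```text
clock: 29.35
position: [561.2, 227.3, 78.0]
ee_rot: [0.098, 0.995, -0.001, -0.001]
contact_force: [-0.5, -0.9, -0.4]
gripper_width: -0.1
```

```bash
cat > hd.py <<'E'
from h import *
from ov0 import W,F
for cam in("scene","top"):
    d=get_image(cam);g=d["img"].astype(np.float32)
    for q in("clamp_handle","clamp_arm"):
        print(cam,q,[(round(r["score"],2),np.round(r["box"]).tolist()) for r in search_frame(q,cam)[:3]])
    for q in(0,.25,.5,1.05):
        L=[(0,143+r*np.cos(q),74+r*np.sin(q)) for r in range(20,101,10)]
        u=proj(d,W(F,L)).astype(np.float32);v=cv2.remap(g,u[:,0].copy(),u[:,1].copy(),1).reshape(-1,3).mean(1).astype(int)
        print(" handle",q,np.round(u[[2,-2]]).tolist(),v.tolist())
    for n,f in(("armclosed",lambda r:(0,92-r,76)),("armopen",lambda r:(0,92,72+r))):
        u=proj(d,W(F,[f(r) for r in range(20,101,10)])).astype(np.float32);v=cv2.remap(g,u[:,0].copy(),u[:,1].copy(),1).reshape(-1,3).mean(1).astype(int)
        print(" ",n,np.round(u[[0,-1]]).tolist(),v.tolist())
E
python3 hd.py
```

```text
scene clamp_handle [(0.65, [225.0, 184.0, 12.0, 8.0]), (0.42, [188.0, 162.0, 8.0, 5.0])]
scene clamp_arm [(0.66, [206.0, 170.0, 18.0, 14.0]), (0.38, [129.0, 185.0, 5.0, 5.0])]
 handle 0 [[191.0, 168.0], [185.0, 165.0]] [118, 154, 160, 165, 174, 199, 200, 199, 198]
 handle 0.25 [[191.0, 166.0], [185.0, 160.0]] [102, 96, 62, 61, 61, 65, 72, 117, 202]
 handle 0.5 [[192.0, 164.0], [185.0, 156.0]] [116, 100, 97, 139, 96, 86, 100, 117, 200]
 handle 1.05 [[194.0, 162.0], [189.0, 151.0]] [204, 201, 197, 200, 209, 128, 63, 68, 68]
  armclosed [[207.0, 175.0], [220.0, 181.0]] [131, 138, 131, 122, 122, 126, 120, 119, 101]
  armopen [[204.0, 170.0], [203.0, 152.0]] [186, 198, 194, 195, 196, 194, 195, 195, 202]
top clamp_handle [(0.42, [154.0, 176.0, 27.0, 9.0])]
top clamp_arm [(0.43, [183.0, 182.0, 25.0, 9.0])]
 handle 0 [[159.0, 179.0], [146.0, 176.0]] [83, 83, 30, 22, 23, 42, 38, 68, 69]
 handle 0.25 [[159.0, 179.0], [145.0, 175.0]] [85, 81, 17, 14, 19, 23, 12, 20, 13]
 handle 0.5 [[159.0, 178.0], [146.0, 174.0]] [85, 84, 19, 18, 17, 15, 11, 10, 16]
 handle 1.05 [[162.0, 178.0], [152.0, 174.0]] [80, 88, 95, 44, 27, 32, 22, 19, 13]
  armclosed [[188.0, 186.0], [209.0, 190.0]] [131, 152, 154, 151, 150, 155, 127, 55, 65]
  armopen [[182.0, 184.0], [177.0, 178.0]] [135, 114, 103, 114, 121, 109, 106, 114, 106]
```

>>> servo_tool(turn=[[0, 0, 0], [0, 0, 0], [0, 0, 0], [0, 0, 0], [0, 0, 0]], dp=[[0, 0, 0.01], [0, 0, 0.03], [0, 0, 0.04], [0, 0, 0.04], [0, 0, 0.02]], fingers=[0, 0, 0, 0, 0])

```text
clock: 30.28
position: [560.2, 226.3, 223.4]
ee_rot: [0.098, 0.995, -0.002, -0.002]
contact_force: [-0.2, -0.3, -0.0]
gripper_width: -0.2
```

```bash
python3 hd.py; python3 - <<'E'
from h import *
g=get_image("scene")["img"][140:185,178:232].mean(2).astype(int)//10
for i,r in enumerate(g): print(140+i,' '.join(f"{v:2d}" for v in r))
E
```

```text
scene clamp_handle [(0.72, [238.0, 174.0, 10.0, 11.0])]
scene clamp_arm [(0.51, [206.0, 171.0, 16.0, 14.0])]
 handle 0 [[191.0, 168.0], [185.0, 165.0]] [117, 155, 161, 164, 174, 200, 200, 199, 198]
 handle 0.25 [[191.0, 166.0], [185.0, 160.0]] [102, 96, 63, 62, 60, 62, 53, 116, 200]
 handle 0.5 [[192.0, 164.0], [185.0, 156.0]] [117, 101, 98, 140, 175, 197, 199, 196, 203]
 handle 1.05 [[194.0, 162.0], [189.0, 151.0]] [203, 201, 198, 198, 196, 197, 196, 166, 62]
  armclosed [[207.0, 175.0], [220.0, 181.0]] [131, 139, 133, 123, 121, 126, 121, 120, 100]
  armopen [[204.0, 170.0], [203.0, 152.0]] [185, 197, 194, 196, 197, 195, 196, 196, 201]
top clamp_handle [(0.49, [145.0, 175.0, 36.0, 10.0]), (0.15, [245.0, 138.0, 17.0, 23.0])]
top clamp_arm []
 handle 0 [[159.0, 179.0], [146.0, 176.0]] [84, 83, 31, 23, 17, 23, 34, 67, 164]
 handle 0.25 [[159.0, 179.0], [145.0, 175.0]] [86, 82, 20, 12, 13, 14, 11, 86, 181]
 handle 0.5 [[159.0, 178.0], [146.0, 174.0]] [85, 84, 26, 17, 21, 27, 28, 100, 181]
 handle 1.05 [[162.0, 178.0], [152.0, 174.0]] [79, 87, 94, 66, 55, 64, 118, 157, 169]
  armclosed [
[... 6934 characters left out ...]
 12 11 11 12 14 15 16 18 19 18 18 17
181 12 11 12 11 11 12 12 12 12 12 12 12 12 11 10 11 12 12 12 12 12 12 12 12 12 11 10 11 12 11 10 11 12 12 11 12 11 12 11  9  8  8  9 11 13 16 18 19 19 18 18 17 16 15
182 12 11 11 12 12 11 11 11 11 12 11  8  8 10  8  9 11 11 12 12 12 12 12 12 12 12 10 11 12 11 10 11 12 12 11 12 12 12 11  8  7  7  7 15 20 19 18 18 17 16 16 15 14 12
183 12 12 11 11 12 11 12 11 12 12 10  7  7 11 15 10 14 14 11 11 12 12 12 12 12 11  9 10 11 12 10 10 12 12 12 12 11 11 10  7  6  6  7 15 19 18 17 16 15 14 13 12 11 12
184 12 12 12 11 12 12 11 12 12 12 10  9  9  8  9 11 16 17 15 12 11 11 11 12 12 11  9 10 10 11 11 12 12 12 11 11 11 12 17 18  7  8  9 12 14 16 15 13 12 11 12 13 17 18
```

```bash
python3 - <<'E'
from h import *
from ov0 import W,F
d=get_image("scene")
for q in(0,.1,.2,.3): print(q,np.round(proj(d,W(F,[(0,143+r*np.cos(q),74+r*np.sin(q)) for r in(0,30,60,90)])),1).tolist())
g=d["img"].mean(2)[158:169,182:194]; ys,xs=np.where(g<80); xs=xs+182;ys=ys+158
print("dark centroid",xs.mean(),ys.mean(),"slope",np.linalg.eigh(np.cov(xs,ys))[1][:,1], xs.min(),xs.max(),ys.min(),ys.max())
for a in(0,.1,.2,.3): print("arm",a,np.round(proj(d,W(F,[(0,92-r*np.cos(a),72+r*np.sin(a)) for r in(30,60,92)]+[(0,92-92*np.cos(a)+12*np.sin(a)*-1,72+92*np.sin(a)-12)])),1).tolist())
print("shaft top at x=0",proj(d,W(F,[(0,0,60)])))
E
```

```text
0 [[196.9, 170.4], [192.7, 168.5], [188.7, 166.5], [184.7, 164.7]]
0.1 [[196.9, 170.4], [192.7, 167.8], [188.6, 165.3], [184.6, 162.8]]
0.2 [[196.9, 170.4], [192.7, 167.2], [188.6, 164.1], [184.6, 161.1]]
0.3 [[196.9, 170.4], [192.8, 166.7], [188.7, 163.0], [184.7, 159.4]]
dark centroid 188.7037037037037 163.8148148148148 slope [-0.78872488 -0.61474635] 185 192 161 167
arm 0 [[208.8, 176.4], [213.4, 178.6], [218.4, 180.9], [218.5, 183.6]]
arm 0.1 [[208.8, 175.7], [213.3, 177.2], [218.3, 178.8], [218.6, 181.6]]
arm 0.2 [[208.7, 175.1], [213.1, 175.8], [218.0, 176.7], [218.5, 179.6]]
arm 0.3 [[208.5, 174.4], [212.8, 174.4], [217.5, 174.5], [218.2, 177.5]]
shaft top at x=0 [[218.53718317 183.58708778]]
```

```bash
python3 - <<'E'
from h import *
from ov0 import W,F
d=get_image("scene")
for z in(78,100,115):
  print(z,[np.round(proj(d,W(F,[(x,y,z)]))[0],1).tolist() for x in(-9,13) for y in(187,216)])
for q,R in((.25,(40,50,60,70,80,90)),(.5,(50,60,70,80,90)),(1.05,(60,70,80,90))): print(q,np.round(proj(d,W(F,[(0,143+r*np.cos(q),74+r*np.sin(q)) for r in R])),1).tolist())
st=read_state();P=st["position"];print(P)
E
```

```text
78 [[189.1, 167.3], [185.2, 165.5], [193.2, 165.9], [189.2, 164.1]]
100 [[188.7, 162.6], [184.8, 160.8], [192.8, 161.3], [188.9, 159.5]]
115 [[188.5, 159.4], [184.6, 157.6], [192.6, 158.1], [188.6, 156.3]]
0.25 [[191.4, 165.8], [190.0, 164.7], [188.7, 163.5], [187.3, 162.4], [186.0, 161.3], [184.7, 160.2]]
0.5 [[190.5, 162.5], [189.2, 160.9], [187.9, 159.4], [186.7, 157.8], [185.4, 156.3]]
1.05 [[192.0, 157.3], [191.1, 155.2], [190.3, 153.0], [189.5, 150.8]]
[558.81789659 225.63124487 218.32954488]
```

The handle is measured at about 0.22 rad and rests there, so it has not locked yet. I bring the fingers back down over the grip and press.

>>> servo_tool(turn=[[0.004, -0.004, 0], [0, 0, 0], [0, 0, 0], [0, 0, 0], [0, 0, 0]], dp=[[0.0015, 0.008, -0.02], [0, 0, -0.03], [0, 0, -0.03], [0, 0, -0.02], [0, 0, 0]], fingers=[0, 0, 0, 0, 0])

```text
clock: 31.35
position: [559.4, 233.0, 112.5]
ee_rot: [0.098, 0.995, -0.004, -0.005]
contact_force: [0.1, -0.5, -0.1]
gripper_width: -0.0
```

```bash
cat > g.py <<'E'
from h import *
print(np.round(read_state()["position"],1),np.round(read_state()["contact_force"],1))
d=get_image("scene")["img"].mean(2)[148:172,178:202].astype(int)//10
for i,r in enumerate(d): print(148+i,' '.join(f"{v:2d}" for v in r))
E
python3 g.py
```

```text
[559.4 233.  112.5] [ 0.1 -0.5 -0.1]
148 21  4  6  6  6  6  8 11  8  6  6  6  6  6  6  6  6  6  6  6  6  6  6  6
149 21  4  6  6  6  6  9 11  8  6  6  6  6  6  6  6  6  6  6  6  6  6  6  6
150 21  5  6  6  7  6 10 10  9  6  6  6  5  4  5  5  5  5  6  6  6  5  6  6
151 22  7  6  7  6  6  8  9  9  6  6  7 14 20 20 19  6  6  6  5  5  5  5  5
152 13  6  6  7  6  6 13  9  9  5  5  8 17 20 20 20 19 20 20 20 20 20 20 20
153  5  6  6  6  5  6 16  7 10  6  6 10 18 19 19 19 19 20 20 20 20 19 20 19
154  6  6  7  6  5  9 20 16 12 14 15 19 19 19 19 19 19 19 19 19 19 19 19 19
155  6  6  6  5  7 20 20 19 19 19 19 20 19 19 19 19 19 19 19 19 19 19 19 19
156  6  5  4  7 20 20 20 19 19 19 19 19 19 19 19 19 19 19 19 19 19 19 19 19
157  5  5 20 19 20 19 19 19 19 19 19 19 19 19 19 19 19 19 19 19 19 19 19 19
158  5 20 20 20 19 19 19 20 20 19 19 19 19 19 19 19 19 19 19 19 19 19 19 19
159 20 20 19 19 19 19 20 20 18 21 20 19 19 19 19 19 19 19 19 19 19 19 19 19
160 20 19 19 19 19 20 17 10  8 12 18 20 20 19 19 19 19 19 19 19 19 19 19 19
161 19 19 19 19 19 20 12  4  5  6  9 16 21 20 19 19 19 19 19 19 19 19 19 19
162 19 19 19 19 19 20 11  4  5  5  6  7 14 21 20 19 19 19 19 19 19 19 19 19
163 19 19 19 19 19 20 19 15  4  5  6  5  7 13 18 20 19 19 19 19 19 19 19 19
164 19 19 19 19 19 19 20 20 15  7  5  6  6  6 11 18 20 19 19 19 19 19 19 19
165 19 19 19 19 19 19 19 19 20 19  7  5  6  6  5 10 18 20 19 19 19 19 19 19
166 19 19 19 19 19 19 19 19 19 20 19 11  5  6  7  9 15 20 19 19 19 19 19 19
167 19 19 19 19 19 19 19 19 19 19 20 20 15  4  7 10 10 14 17 19 16 16 18 20
168 19 19 19 19 19 19 19 19 19 19 19 20 20 19 16 11 13 18 19 19 16  9 11 15
169 19 19 19 19 19 19 19 19 19 19 19 19 20 20 20 17 11 15 16 16 14  9  9 10
170 19 19 19 19 19 19 19 19 19 19 19 19 19 19 20 17 11 11 15 16 15 19 14  8
171 19 19 19 19 19 19 19 19 19 19 19 19 19 19 19 17  7  9 12 13 15 14 14 16
```

The visible fingertips sit about 22 mm higher than the TCP suggests, which explains the missing contact. I go deeper until a force shows.

>>> servo_tool(turn=[[0.008, -0.01, 0], [0, 0, 0], [0, 0, 0], [0, 0, 0], [0, 0, 0]], dp=[[0, 0, -0.01], [0, 0, -0.01], [0, 0, -0.006], [0, 0, -0.003], [0, 0, 0]], fingers=[0, 0, 0, 0, 0])

```text
clock: 32.02
position: [562.8, 234.9, 87.3]
ee_rot: [0.097, 0.995, 0.003, 0.004]
contact_force: [0.4, -0.1, -1.2]
gripper_width: -0.1
```

>>> servo_tool(turn=[[0, 0, 0], [0, 0, 0], [0, 0, 0], [0, 0, 0], [0, 0, 0]], dp=[[0, 0, -0.002], [0, 0, -0.002], [0, 0, -0.002], [0, 0, -0.002], [0, 0, -0.002]], fingers=[0, 0, 0, 0, 0])

```text
clock: 32.65
position: [563.5, 235.5, 77.7]
ee_rot: [0.097, 0.995, 0.004, 0.005]
contact_force: [0.1, 0.2, 1.9]
gripper_width: -0.3
```

>>> servo_tool(turn=[[-0.006, 0.008, 0], [0, 0, 0], [0, 0, 0], [0, 0, 0], [0, 0, 0]], dp=[[0, 0, -0.002], [0, 0, -0.002], [0, 0, -0.002], [0, 0, -0.002], [0, 0, -0.002]], fingers=[0, 0, 0, 0, 0])

```text
clock: 33.28
position: [564.4, 237.2, 69.1]
ee_rot: [0.097, 0.995, 0.002, 0.002]
contact_force: [-1.3, 2.2, 3.4]
gripper_width: -0.1
```

```bash
python3 g.py
```

```text
[564.4 237.2  69.1] [-1.3  2.2  3.4]
148 21 12  5  6  6  6  6  6  6  6  6  6  6  6  7  6  7  6  6  8  6  6  6  6
149 21  7  5  6  6  6  6  6  6  6  6  6  6  6  6  6  7  6  6  6  6  6  6  6
150 21  4 13  6  6  6  6  6  7  6  6  6  6  7  6  6  6  8  5  6  6  6  5  6
151 21  7  9  6  7  6  6  6  7  6  6  6  6  6  6  6  6  7  6  5  5  5  5  5
152 13  6  6  6  6  6  6  6  6  6  6  6  6  6  6  6 12 20 20 20 20 20 20 20
153  6  6  6  6  6 14  6  6  6  6  7  6  6  5  4  8 17 20 20 20 20 20 19 19
154  6  6  6  6  5 10  8  6  6  6  6  6  7 12 12 16 20 19 19 19 19 19 19 19
155  6  6  5  5  7 21 15  8  6  6  6  6 12 21 20 19 19 19 19 19 19 19 19 19
156  6  5  4  8 20 21 14  7 10  7  6  6 12 21 20 19 19 19 19 19 19 19 19 19
157  5  6 20 19 20 20 13  8 11  7  6  5 11 21 19 19 19 19 19 19 19 19 19 19
158  5 20 20 20 19 20 17  7 11  7  6  5 10 21 19 19 19 19 19 19 19 19 19 19
159 20 20 19 19 19 20 16  7 11  8  6  5 10 21 19 19 19 19 19 19 19 19 19 19
160 20 19 19 19 19 20 20  6 11  8  6  5 11 21 19 19 19 19 19 19 19 19 19 19
161 19 19 19 19 19 20 21  8  9  8  6  5 10 21 19 19 19 19 19 19 19 19 19 19
162 19 19 19 19 19 20 17  7 10 11  8 10 17 20 19 19 19 19 19 19 19 19 19 19
163 19 19 19 19 19 20 12  5  7  8  8 11 18 21 20 19 19 19 19 19 19 19 19 19
164 19 19 19 19 19 20 11  4  5  6  6  7 10 16 21 20 19 19 19 19 19 19 19 19
165 19 19 19 19 19 19 19 15  7  5  5  6  5  7 13 18 20 19 19 19 19 19 19 19
166 19 19 19 19 19 19 20 20 20 11  4  5  6  5  5 10 18 20 19 19 19 19 19 19
167 19 19 19 19 19 19 19 20 20 20 15  7  5  6  7 10 13 19 20 19 17 15 18 20
168 19 19 19 19 19 19 19 19 19 20 20 19 10  4  7  9  9 10 14 18 17  9 12 18
169 19 19 19 19 19 19 19 19 19 19 20 20 20 20 16 15 12 15 13 16 14  7  8 11
170 19 19 19 19 19 19 19 19 19 19 19 19 20 20 20 17 11 11 15 16 12 13 16 15
171 19 19 19 19 19 19 19 19 19 19 19 19 19 19 20 17  7 10 12 12 15 13 12 13
```

>>> servo_tool(turn=[[-0.003, 0.003, 0], [0, 0, 0], [0, 0, 0], [0, 0, 0], [0, 0, 0]], dp=[[0, 0, -0.002], [0, 0, -0.002], [0, 0, -0.002], [0, 0, -0.002], [0, 0, -0.002]], fingers=[0, 0, 0, 0, 0])

```text
clock: 33.95
position: [564.7, 236.6, 61.5]
ee_rot: [0.096, 0.995, -0.001, 0.001]
contact_force: [-5.9, 0.9, 14.1]
gripper_width: -0.1
```

```bash
python3 g.py | tail -12
```

```text
160 20 19 19 19 19 20 20  8  9  8  6  6  9 18 20 19 19 19 19 19 19 19 19 19
161 19 19 19 19 19 20 20  7  9  9  6  5  9 18 20 19 19 19 19 19 19 19 19 19
162 19 19 19 19 19 20 20 12  8  9  6  5  9 18 20 19 19 19 19 19 19 19 19 19
163 19 19 19 19 19 20 20 11  7 11  6  5 10 18 20 19 19 19 19 19 19 19 19 19
164 19 19 19 19 19 19 17  6  9 11 10 13 17 21 20 19 19 19 19 19 19 19 19 19
165 19 19 19 19 19 19 11  4  6  7  7  7  9 16 21 20 19 19 19 19 19 19 19 19
166 19 19 19 19 19 20 19  6  4  5  6  6  6  7 10 15 20 20 19 19 19 19 19 19
167 19 19 19 19 19 19 20 20 15  6  5  5  5  5  5  9 16 20 20 19 17 15 18 20
168 19 19 19 19 19 19 19 20 20 20 16  7  5  5  8 10 11 13 15 18 16  9 12 18
169 19 19 19 19 19 19 19 19 19 20 20 20 15  7  7 11 12 15 13 17 17 13 11 12
170 19 19 19 19 19 19 19 19 19 19 19 20 20 20 20 18 11 12 14 16 13 16 15 14
171 19 19 19 19 19 19 19 19 19 19 19 19 19 20 20 17  7  9 12 13 14 11  9 11
```

A force of 14 N shows the handle on its home stop. I lift clear and verify.

>>> servo_tool(turn=[[0, 0, 0], [0, 0, 0], [0, 0, 0], [0, 0, 0], [0, 0, 0]], dp=[[0, 0, 0.003], [0, 0, 0.01], [0, 0, 0.03], [0, 0, 0.04], [0, 0, 0.03]], fingers=[0, 0, 0, 0, 0])

```text
clock: 34.62
position: [561.4, 233.2, 173.4]
ee_rot: [0.097, 0.995, -0.005, -0.004]
contact_force: [0.3, -0.0, -0.7]
gripper_width: 0.1
```

```bash
python3 g.py | tail -14; python3 nose.py; python3 - <<'E'
from h import *
d=get_image("scene");g=d["img"].mean(2)[158:171,182:194]; ys,xs=np.where(g<80)
print("handle centroid",xs.mean()+182,ys.mean()+158,"(q=0: 188.7,166.5)",np.linalg.eigh(np.cov(xs,ys))[1][:,1])
E
```

```text
158  5 20 20 20 19 19 19 19 19 19 19 19 19 19 19 19 19 19 19 19 19 19 19 19
159 20 20 19 19 19 19 19 19 19 19 19 19 19 19 19 19 19 19 19 19 19 19 19 19
160 20 19 19 19 19 19 19 19 19 19 19 19 19 19 19 19 19 19 19 19 19 19 19 19
161 19 19 19 19 19 19 19 19 19 19 19 19 19 19 19 19 19 19 19 19 19 19 19 19
162 19 19 19 19 19 19 20 20 20 20 20 19 19 19 19 19 19 19 19 19 19 19 19 19
163 19 19 19 19 19 20 20 14 14 18 21 20 20 19 19 19 19 19 19 19 19 19 19 19
164 19 19 19 19 19 20 17  5  7  8 13 18 21 20 20 19 19 19 19 19 19 19 19 19
165 19 19 19 19 19 19 12  4  5  5  6  8 11 16 21 20 19 19 19 19 19 19 19 19
166 19 19 19 19 19 20 19  6  5  5  5  6  6  7 10 16 20 20 19 19 19 19 19 19
167 19 19 20 20 19 19 20 19 16  7  5  5  6  5  6  9 17 20 20 19 16 15 18 20
168 19 19 19 19 19 19 19 20 20 20 16  7  4  5  8 10 11 14 16 18 16 10 12 18
169 19 19 19 19 19 19 19 19 20 20 20 20 15  6  7 10 12 15 13 16 18 15 12 12
170 19 19 19 19 19 19 19 19 19 19 20 20 20 20 20 18 11 11 14 16 13 16 15 14
171 19 19 19 19 19 19 19 19 19 19 19 19 19 20 20 17  7  9 12 13 14 11  9 11
[563.5 234.1 177.9] [0.5 0.2 4. ]
top 52 66:161 69:162 72:163 75:161 78:158 81:154 84:154 87:153 90:154 93:154 96:139 99:104 102:78 105:92 108:119 111:132 114:136 117:136 120:128
top 48 66:160 69:160 72:160 75:160 78:158 81:153 84:151 87:148 90:149 93:150 96:141 99:118 102:72 105:84 108:107 111:127 114:133 117:129 120:123
scene 52 66:166 69:166 72:167 75:167 78:168 81:172 84:180 87:185 90:179 93:169 96:153 99:125 102:96 105:110 108:126 111:147 114:159 117:163 120:153
scene 48 66:146 69:147 72:148 75:147 78:147 81:147 84:143 87:137 90:136 93:141 96:146 99:140 102:118 105:93 108:84 111:109 114:129 117:128 120:128
handle centroid 188.45833333333334 166.41666666666666 (q=0: 188.7,166.5) [-0.88890562 -0.45809039]
```

>>> servo_tool(turn=[[0, 0, 0], [0, 0, 0], [0, 0, 0], [0, 0, 0], [0, 0, 0]], dp=[[0, 0, 0.02], [0, 0, 0.02], [0, 0, 0], [0, 0, 0], [0, 0, 0]], fingers=[0, 0, 0, 0, 0])

```text
clock: 35.65
position: [558.3, 231.6, 204.8]
ee_rot: [0.097, 0.995, -0.01, -0.01]
contact_force: [-0.8, 0.2, 0.3]
gripper_width: 0.1
```

```bash
python3 -c "
from h import *
print(read_state()['position'],job_done())"
```

```text
the job is handed in; nothing more can be done
[558.25028491 231.55203121 204.83402944] None
```

The stepped shaft is set up in the vee blocks with its nose on the stop's button and the clamp locked over it. I handed the job in at about 36 s; no verdict comes back.

**What I did:** I took the stepped shaft from the rack, lowered it until the vees carried about 5 N, and released it to seat. I regripped it, slid it along to the button and let it go with the clamp still open. The total push at the end peaked at about 8 N in the readings, part of it vee friction. Then I pushed the handle home.

**Last checks:**
- **Handle:** its picture centroid (188.5, 166.4) matches the locked position (188.7, 166.5), and it stayed there after I let go.
- **Shaft:** the nose lies directly against the button with no gap, and that part of the picture did not change when the clamp closed.
- **Robot:** it ended clear of everything, with no contact force.

**What failed or disagreed:**
- **First clamp push:** it only reached about 0.22 rad. In the camera the shut fingertips sat about 22 mm higher than the reported tool point. A second, deeper push locked it, and the force rose to 14 N at the home stop.
- **Not measured directly:** the force on the button and the rubber tip's force on the shaft. I inferred the bearing from the blocked slide and the pictures.
- **Not checked:** I did not re-measure the plain shaft or the bench tools at the end, but no move was planned near enough to touch them.

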